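# Seat the dump valve with the mallet, then hold the bayonet filler cap at its bleed mark

## Robot

A 6-joint arm with a two-finger parallel gripper is mounted at the origin on a cart in front of the work surface, level with it; the furniture and walls round the work are solid. World frame = base frame: x ahead of the robot, y to its left, z up, the work surface at z = 0. Lengths are in m, angles in degrees, forces in N, time in s.
With the tool pointing down it reaches from about 0.3 to 0.75 m from the base axis. Payload 8.5 kg.
Tool frame: the origin (TCP) lies midway between the tips of the shut fingers; the grasp point (between the pads) lies 19 mm behind it (env.pinch_z is the z of the grasp point in the tool frame, in m); z points along the fingers, y is the line along which they close (so a half turn about z gives the same grasp; the last joint's range is limited). The gripper opens to 85 mm and grips with 20 to 120 N. Pads are 22 mm wide; open, the fingers measure 114 mm over their backs; the gripper's body (76 mm by 85 mm) begins 54 mm behind the grasp point. The pads swing forward as they close: fully open they stand 13 mm farther back than shut.
Start: joints at [52.179, 21.807, 74.336, -0, 83.858, -12.336], TCP at [0.237, 0.496, 0.231] pointing down, gripper open.
Joint ranges: [-178.18, 178.18], [-50.72, 133.34], [12.68, 142.11], [-81.47, 261.47], [9.98, 163.14], [-165.26, 165.26]. Speed limits (degrees/s): [136.94, 136.94, 180, 180, 180, 180].

## Interface

Orientations are given as a 3x3 rotation matrix whose columns are the frame's x, y, z axes.
In Python, from rig import env gives the robot as it stands.
- The arm moves only by the tool arm_command, never from a script. Its argument "deltas" is a list of rows, each an object of numbers: "rx", "ry", "rz": the turn, a rotation vector about the tool's x, y, z in rad; "dx", "dy", "dz": the shift along the tool's x, y, z in m; "fingers": the finger opening in m, from 0 to 0.0854. In form: [{"rx": .., "ry": .., "rz": .., "dx": .., "dy": .., "dz": .., "fingers": ..}, ...]. A call has 1 to 12 rows; each row shifts and turns the commanded pose from where the row before left it, along the tool's axes as they then stand; what a row does not reach is not made up. A row lasts 1/10 s, in which the tool goes at most 50 mm and 8.59 degrees, less where a joint would pass 70% of its speed; a pose out of reach is approached as far as the arm can. A call is refused whole if a number of a shift passes 0.05 or a number of a turn 0.15, either way. A call with a gripper value outside its range is refused whole. The fingers move at their own pace and stop on an object; "squeeze" is the grip in N (left out, the last holds). Time passes only in rows, so rows that do not move let the fingers close. It gives the time, the measured TCP pose, the force, the opening and the grip force at its end, in the units of the state.
- env.observe(): the state, without advancing time (a new reading comes with each control period).
- env.get_image(name): name is "scene" or "top"; returns a dict with "color" (420x560x3 uint8, blue, green, red), "camera_matrix" (3x3 intrinsics, pixels), "eye" and "orientation" of the camera in the world. Camera axes: x right, y up, looking along -z (the intrinsics and any distortion apply to the point x, -y, -z); pixel columns grow to the right and rows downward; lengths in m; the calibration is good to about 2 mm. A picture is of the moment at which its call begins. There is no depth.
- env.close_job(): hands the job in; it is judged then, once.
Trained networks look in a picture, given as the dict that the camera call returned (one of the last four; its "shot" number tells which), for a name from the list of things; names that differ only in an ending like _2 or _b are one class to them, and where a whole thing is asked for, a point or a joint stands for the part that bears it (a point fixed in the world has none). Each returns a list of dicts, best first, with "p" (0 to 1); they miss things now and then, are a little off and sometimes report something else, mostly with a low value. They report only what shows in the picture. A call takes as long as a camera call. They do not tell look-alikes from the thing itself.
- env.look_for(query, picture): "box" ([left, top, right, bottom] in pixels, round what is visible of it).
- env.tip_of(query, picture): "location" ([column, row] in pixels: a listed point, or the origin of a listed thing).
The state is a dict: "time_s": time; "q": joint angles; "qvel": joint speeds; "joint_efforts": joint torques, N m; "position": TCP position; "tool_rot": TCP orientation; "ft_force": force on the tool from outside, world axes, zero at the start; "wrist_torque": the same for the moment, N m; "grip_width": finger opening in m; "gripper_force": force on a finger pad.
Only numpy, scipy, OpenCV 4.12 (cv2) and the standard library are available. Lean on these libraries where they do the work, as an engineer would, in place of code of your own. Each camera call takes 0.05 s, during which the arm holds its last target. There are 200 camera calls.

## Task

The slip pressure pot has to be purged: knock the stiff red dump plunger fully home with a brisk downward blow of the mallet (never push it with the gripper), then lay the mallet back on the table clear of the pot. Fit the bayonet filler cap into the neck at the blue mark, push it down against its spring and turn it clockwise half way, so that its grip bar points at the yellow bleed mark. Do not let it go on to the red mark, where it clicks locked, do not shift the other things on the table, and finish still gripping the cap at the bleed mark.

Things in the scene. Friction and masses are not known exactly. Their poses are not given: they have to be found in the camera images.
- slip_pot: squat aluminium pressure pot, fixed, 200 mm across, top plate 110 mm up. Origin: centre of its underside; x roughly away from the robot. On the plate (pot frame, mm): filler neck at y -36, brass dump valve with red plunger at y +56, gauge at x +66, y +22 (70 high), air stub at x +66, y -45 (22 high). Bar handles reach 125 mm from the axis at -x and +x, 66 mm up.
- neck_rim (a point): centre of the neck's mouth, level with its rim (138 mm above the table). Neck 77 mm outside. Inside: ledges, 8 mm thick, with a 50 mm bore and two notches, one each side, 14 mm wide for the cap's lugs. Below them the lugs run only clockwise, 90 degrees to a stop. A sprung plate in the neck meets the plug when the flange is 8 mm above the rim (3 N up; 7 N with the flange on the rim).
- entry_mark (a point): blue painted line, 12 x 5 mm, on the pot's top plate beside the neck, on the robot's side. Origin: on the neck axis, on the plate. Its x axis is the line through the two notches; the paint lies 46 to 58 mm from the origin towards -x.
- bleed_mark (a point): yellow painted line, 20 x 5 mm; origin on the neck axis, x axis along the line, paint 46 to 66 mm out towards -x. It is 45 degrees clockwise (seen from above) from the blue line, half way to the lock.
- lock_mark (a point): red painted line, 12 x 5 mm, laid out like the blue one, 90 degrees clockwise from it. From about 82 degrees of turn the lugs snap 3 mm up into the lock recess.
- filler_cap: bayonet cap, 0.12 kg, stands on its plug, origin 21 mm up. Origin: centre of flange underside. Flange 76 mm wide, 6 thick; black grip bar 56 mm along x, 14 along y, z +6 to +34; plug 44 mm wide to z -21; lugs on +x and -x, 30 mm from the axis, 8 wide, z -18 to -12; either fits either notch. Flange on the rim: lugs clear the ledges by 4 mm. Let up, they bear on the ledges, flange 4 mm off the rim.
- dump_valve (a joint): travel of the dump valve's plunger, m: 0 is up (open), 0.010 fully home (shut). It takes about 5 N plus 6 N per m/s, and stays where it is driven.
- dump_plunger: the plunger, steel stem with a red head 21 mm across; origin on its axis 18 mm below its top, z up.
- plunger_top (a point): centre of the plunger's top: 150 mm above the table when up, 140 mm when home.
- mallet: mallet, 0.28 kg, black rubber head, wooden handle. It stands on one face of its head; the handle slopes down 9 degrees to the table, its end towards the robot. Frame: x along the handle to the head, y along the head's axis (up), z sideways. Head 58 mm wide, 80 mm long, centre at x +95, z +29 mm. Handle from x -124 mm to the head, its axis at z = 20.3 + 0.088 x (mm). Centre of mass x +63 mm.
- mallet_grip (a point): a point on the handle's axis (mallet frame x +5, y 0, z +20.8 mm), 90 mm from the head's axis and 30 mm above the table at the start; the handle is 24 mm thick here. The head's top is 40 mm above the handle's axis.
- mallet_face (a point): centre of the face on which the mallet stands, the striking face (mallet frame x +95, y -40, z +29 mm).
- slip_tub: white plastic tub, 94 mm across, 52 mm high; leave it alone. Origin under its centre.
- bisque_cup: bisque cup, 68 mm across, 62 mm high; leave it alone. Origin under its centre.
- masking_tape: roll of masking tape, 100 mm across, 25 mm high; leave it alone. Origin under its centre.
- rubber_kidney: red rubber kidney, 40 x 99 x 8 mm, flat on the table; leave it alone.
- natch_plug: white plaster plug, 30 mm across, 28 mm high; leave it alone.
Mind the look-alikes: they are no part of the job. Leave any purple or turquoise look-alike of the filler_cap alone.

How it is judged (in metres and radians):
On the way, in this order (a step that is already met when the one before it is completed fails the run):
1. the mallet, held in the gripper, drives the dump plunger down with a blow: plunger moving faster than 0.05 m/s under the mallet (contact force between mallet and dump_plunger above 0.5 N and velocity of joint dump_valve above 0.05 m/s and contact force between the fingers and mallet above 0.5 N).
2. the plunger is home (over 8.5 of 10 mm) and the mallet is off it (value of joint dump_valve above 0.0085 m and contact force between mallet and dump_plunger below 0.1 N), for 0.1 s.
3. the mallet lies on the table, let go, clear of the pot (value of joint dump_valve above 0.0085 m and height (world z) of each of mallet, mallet_grip below 0.07 m and linear speed of mallet below 0.05 m/s and contact force between the fingers and mallet below 0.2 N and contact force between mallet and slip_pot below 0.2 N), for 0.2 s.
4. the cap is in the neck through the notches at the blue mark and pushed down (z of filler_cap in the frame of neck_rim below 0.0065 m and horizontal distance between filler_cap and neck_rim below 0.005 m and angle between the x axis of filler_cap and the x axis of entry_mark, either way round below 0.35 rad).
At the end, for the whole second after the job is handed in: cap in the neck, lugs under the ledges (flange within 6.5 mm of the rim, centred to 5 mm, level), bar within 12 degrees of the yellow line, at rest and gripped with over 1.5 N; plunger home (over 8.5 mm); mallet at rest on the table, released, not touching the pot (all of step 3 and z of filler_cap in the frame of neck_rim below 0.0065 m and horizontal distance between filler_cap and neck_rim below 0.005 m and angle between the x axis of filler_cap and the x axis of bleed_mark, either way round below 0.21 rad and angle between filler_cap's own z axis and vertical below 0.1 rad and angular speed of filler_cap below 0.3 rad/s and contact force between the fingers and filler_cap above 1.5 N); the arm keeps its last pose, push and grip.
It fails at once if the fitted cap reaches the red mark (within 0.2 rad) and clicks into its lock (z of filler_cap in the frame of neck_rim below 0.012 m and horizontal distance between filler_cap and neck_rim below 0.008 m and angle between the x axis of filler_cap and the x axis of lock_mark, either way round below 0.2 rad).
It fails at once if the plunger is pushed with the gripper, the arm or the cap (contact force between any of the fingers, the arm, filler_cap and dump_plunger above 1 N).
It fails at once if another thing on the table is shifted by more than 30 mm (distance of any of slip_tub, bisque_cup, masking_tape, rubber_kidney, natch_plug from where it was at the start of the episode above 0.03 m).
It also fails if it takes over 72 s, if anything falls off the work surface, if the arm or the gripper's body presses on something with over 40 N, if the wrist force passes 120 N, or if a joint passes its speed limit or range.

## Working session

There is one attempt and no reset: what is moved stays moved. The work goes in short steps, Python scripts to look and compute and a tool call to move; the robot and the scene stay as the last step left them, time stands still between calls to the robot, and variables do not carry over. Pictures are saved under pics/ and viewed, at most 10 in all, crops included, and the job is handed in when it is done.

Besides the shell and the picture viewer there is one more tool, called as name(argument=value, ...), one argument or row to a line, values as JSON. arm_command: Moves the arm, as the interface text tells. Its arguments: {"type":"object","properties":{"deltas":{"type":"array"},"squeeze":{"type":"number"}},"required":["deltas"]}

```bash
mkdir -p pics; ls; python3 - <<'E'
from rig import env
import cv2
s=env.observe(); print(s['position'],s['tool_rot'],s['grip_width'],env.pinch_z,s['ft_force'])
for n in ['scene','top']:
    p=env.get_image(n); cv2.imwrite(f'pics/{n}0.png',p['color']); print(n,p['camera_matrix'],p['eye'],p['orientation'],[k for k in p])
    for q in ['slip_pot','filler_cap','mallet','slip_tub','bisque_cup','masking_tape','rubber_kidney','natch_plug']:
        print(q,[(round(d['p'],2),[round(v) for v in d['box']]) for d in env.look_for(q,p)[:3]])
    for q in ['neck_rim','entry_mark','bleed_mark','lock_mark','plunger_top','mallet_grip','mallet_face','mallet','filler_cap','slip_pot']:
        print(q,[(round(d['p'],2),[round(v,1) for v in d['location']]) for d in env.tip_of(q,p)[:3]])
E
```

```text
pics
[0.23646197 0.49625025 0.23070583] [[-9.02683974e-01  4.30303151e-01 -9.16909339e-04]
 [ 4.30303996e-01  9.02683318e-01 -1.13912923e-03]
 [ 3.37507867e-04 -1.42282345e-03 -9.99998931e-01]] 0.08524461674044535 -0.0187 [-0.93855466 -0.28445814 -0.62322428]
scene [[519.27148089   0.         282.05725349]
 [  0.         519.27148089 208.56612158]
 [  0.           0.           1.        ]] [ 0.00475273 -1.21017894  1.01390629] [[ 0.88661453  0.26161094 -0.38141105]
 [-0.46240824  0.51861224 -0.71918007]
 [ 0.00965906  0.81400311  0.5807802 ]] ['color', 'camera_matrix', 'eye', 'orientation', 'shot']
slip_pot [(0.75, [224, 180, 305, 249])]
filler_cap [(0.78, [215, 182, 234, 207]), (0.67, [242, 172, 264, 190]), (0.51, [161, 175, 184, 192])]
mallet [(0.92, [281, 241, 346, 306])]
slip_tub [(0.93, [335, 215, 364, 245]), (0.54, [224, 178, 307, 246]), (0.45, [362, 288, 372, 300])]
bisque_cup [(0.64, [278, 166, 296, 183]), (0.23, [279, 242, 349, 305])]
masking_tape [(0.69, [243, 152, 270, 173]), (0.22, [226, 176, 301, 250])]
rubber_kidney [(0.98, [291, 339, 323, 362])]
natch_plug [(0.67, [360
[... 937 characters left out ...]
8, 355, 249])]
slip_tub [(0.65, [289, 140, 315, 167])]
bisque_cup [(0.67, [191, 151, 211, 172])]
masking_tape [(0.89, [143, 158, 174, 186])]
rubber_kidney [(0.66, [388, 240, 412, 256])]
natch_plug [(0.56, [368, 181, 377, 191])]
neck_rim [(0.77, [268.4, 213.0])]
entry_mark [(0.59, [274.4, 216.1])]
bleed_mark [(0.94, [272.9, 211.5])]
lock_mark [(0.78, [271.1, 219.6])]
plunger_top [(0.64, [335.7, 183.3]), (0.56, [243.1, 202.2]), (0.43, [271.7, 214.9])]
mallet_grip [(0.75, [341.2, 216.0]), (0.19, [273.8, 216.4])]
mallet_face [(0.57, [336.5, 183.7])]
mallet [(0.74, [337.9, 212.8])]
filler_cap [(0.75, [192.8, 193.7]), (0.73, [204.9, 226.3]), (0.7, [170.9, 226.7])]
slip_pot [(0.65, [262.8, 215.8])]
```

```bash
python3 - <<'E'
import cv2
a=cv2.imread('pics/top0.png'); b=cv2.imread('pics/scene0.png')
cv2.imwrite('pics/a.png',cv2.resize(a[130:280,140:340],None,fx=4,fy=4,interpolation=cv2.INTER_CUBIC))
cv2.imwrite('pics/b.png',cv2.resize(b[140:310,150:370],None,fx=3.5,fy=3.5,interpolation=cv2.INTER_CUBIC))
E
```

```text
(no output)
```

View pics/a.png

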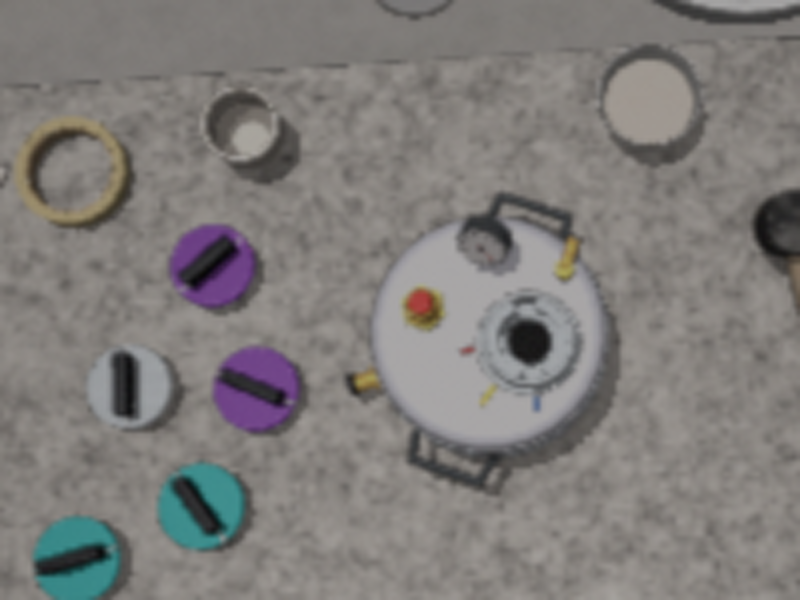

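View pics/b.png

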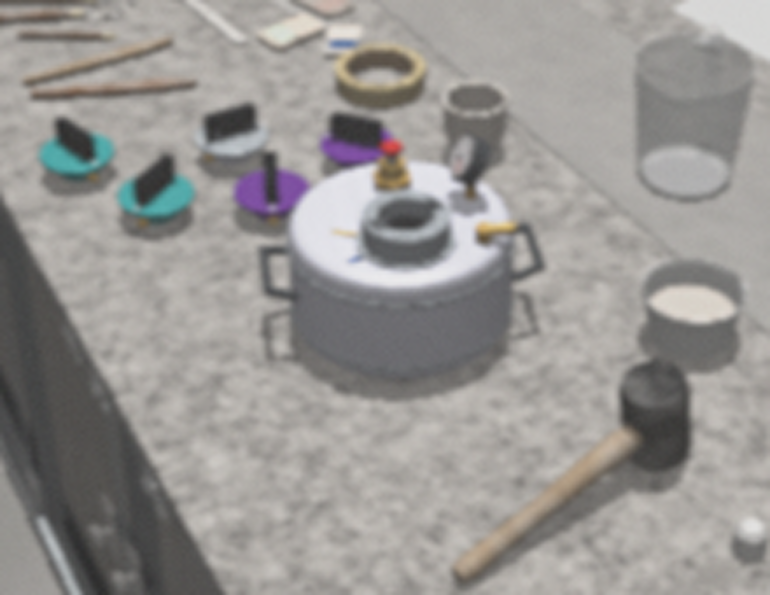

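View pics/top0.png

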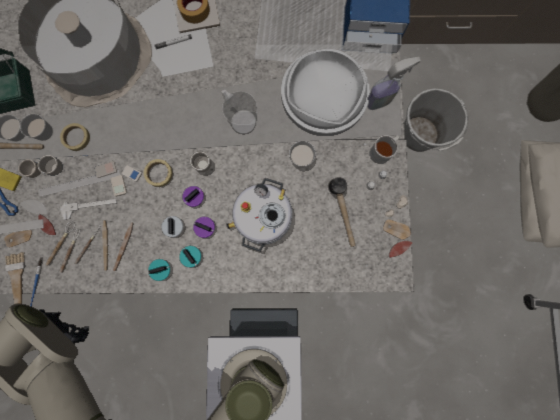

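Top crop (4x, offset 140,130): the real cap is the silver one at (132,388). The purple and turquoise caps are look-alikes. The neck is at (528,342), the plunger at (421,302), and the blue, yellow and red marks at (537,403), (487,396) and (467,351). The full top view shows the mallet head at (339,187) and its handle end at (351,247).

```bash
cat > h.py <<'E'
import numpy as np, cv2
def proj(P,p):
    c=(np.atleast_2d(P)-p['eye'])@np.array(p['orientation'])
    c=c*[1,-1,-1]; u=c@np.array(p['camera_matrix']).T
    return u[:,:2]/u[:,2:]
def ray(px,p):
    K=np.array(p['camera_matrix']); d=np.linalg.inv(K)@[px[0],px[1],1]
    return np.array(p['orientation'])@(d*[1,-1,-1])
def onz(px,p,z):
    d=ray(px,p); e=np.array(p['eye']); return e+d*(z-e[2])/d[2]
def tri(a,pa,b,pb):
    A=np.zeros((3,3));y=np.zeros(3)
    for px,p in((a,pa),(b,pb)):
        d=ray(px,p);d/=np.linalg.norm(d);M=np.eye(3)-np.outer(d,d);A+=M;y+=M@np.array(p['eye'])
    return np.linalg.solve(A,y)
def blobs(p,lo,hi,roi,amin=3):
    x0,y0,x1,y1=roi; S=4
    im=cv2.resize(p['color'][y0:y1,x0:x1],None,fx=S,fy=S,interpolation=cv2.INTER_CUBIC)
    m=cv2.inRange(cv2.cvtColor(im,cv2.COLOR_BGR2HSV),np.array(lo),np.array(hi))
    n,l,st,c=cv2.connectedComponentsWithStats(m); out=[]
    for i in range(1,n):
        if st[i,4]<amin*S*S: continue
        ys,xs=np.nonzero(l==i); (w,v)=np.linalg.eigh(np.cov(xs,ys))
        out.append(dict(c=np.round((c[i]+.5)/S-.5+[x0,y0],2),a=st[i,4]/S/S,dir=np.round(v[:,1],3),L=np.round(np.sqrt(12*w)/S,1)))
    return sorted(out,key=lambda o:-o['a'])
E
python3 - <<'E'
from rig import env
from h import *
import pickle
t=env.get_image('top');s=env.get_image('scene');pickle.dump((t,s),open('p0.pkl','wb'))
R={'top':(228,175,294,256),'scene':(222,175,306,250)}
for n,p in(('top',t),('scene',s)):
    for nm,lo,hi in(('red',(0,90,50),(8,255,255)),('red2',(170,90,50),(180,255,255)),('blue',(95,70,50),(125,255,255)),('yel',(18,90,80),(35,255,255))):
        print(n,nm,[(o['c'],o['a'],o['dir'],o['L']) for o in blobs(p,lo,hi,R[n],1.5)])
C={'top':(158,214,188,242),'scene':(200,165,232,192)}
for n,p in(('top',t),('scene',s)):
    print('bar',n,[(o['c'],o['a'],o['dir'],o['L']) for o in blobs(p,(0,0,0),(180,255,55),C[n],5)])
M={'top':(322,175,362,255),'scene':(275,238,352,310)}
for n,p in(('top',t),('scene',s)):
    print('head',n,[(o['c'],o['a'],o['dir'],o['L']) for o in blobs(p,(0,0,0),(180,255,60),M[n],15)])
    print('handle',n,[(o['c'],o['a'],o['dir'],o['L']) for o in blobs(p,(8,60,60),(25,255,255),M[n],15)])
def big(p,r,f):
    x0,y0,x1,y1=r;return cv2.resize(p['color'][y0:y1,x0:x1],None,fx=f,fy=f,interpolation=cv2.INTER_CUBIC)
A=big(t,(155,210,191,246),10);B=big(s,(200,160,236,196),10)
D=big(t,(320,173,356,209),10);
cv2.imwrite('pics/c.png',np.hstack([A,B]))
for px in((339,187),(351,247),(341.2,216)): print(onz(px,t,0.03))
E
```

```text
top red [(array([244.64, 205.12]), np.float64(25.9375), array([-0.812, -0.584]), array([4.9, 5.1]))]
top red2 []
top blue [(array([273.8 , 230.62]), np.float64(1.625), array([0.066, 0.998]), array([0.8, 1.9]))]
top yel [(array([246.26, 208.11]), np.float64(32.5), array([-0.862,  0.507]), array([ 6.7, 10.1])), (array([281.58, 194.22]), np.float64(29.5), array([-0.272,  0.962]), array([ 3. , 10.2])), (array([230.93, 224.8 ]), np.float64(23.375), array([-0.995,  0.101]), array([4.2, 5.6])), (array([261.48, 228.34]), np.float64(2.875), array([-0.603,  0.798]), array([0.8, 3.4]))]
scene red [(array([261.99, 182.05]), np.float64(13.75), array([-0.948,  0.317]), array([3.3, 4.4]))]
scene red2 [(array([259.78, 181.09]), np.float64(8.75), array([-0.843,  0.537]), array([3.4, 4.8]))]
scene blue []
scene yel [(array([261.65, 189.82]), np.float64(41.0625), array([-0.993,  0.121]), array([6.8, 7.7])), (array([290.59, 205.23]), np.float64(22.625), array([-0.99 ,  0.144]), array([ 2.8, 10.3]))]
bar top [(array([170.89, 225.75]), np.float64(65.0), array([0.029, 1.   ]), array([ 4.4, 14.6]))]
bar scene [(array([216.02, 174.41]), np.float64(25.25), array([-0.965,  0.263]), array([ 4.4, 11.2]))]
head top [(array([336.4 , 185.07]), np.float64(174.0), array([-0.815,  0.579]), array([13.5, 17.5]))]
handle top [(array([344.78, 216.65]), np.float64(130.0), array([0.252, 0.968]), array([ 4.5, 32.9])), (array([351.17, 240.38]), np.float64(34.75), array([0.184, 0.983]), array([4.1, 8.9])), (array([339.11, 196.39]), np.float64(22.3125), array([-0.078,  0.997]), array([4. , 6.4]))]
head scene [(array([339.82, 262.93]), np.float64(33.5625), array([-0.997, -0.082]), array([ 9. , 14.2]))]
handle scene [(array([313.52, 276.33]), np.float64(56.75), array([-0.733,  0.68 ]), array([ 4.3, 14.1]))]
[ 0.66810942 -0.30413349  0.03      ]
[ 0.45486728 -0.34026691  0.03      ]
[ 0.56386715 -0.30912045  0.03      ]
```

View pics/c.png

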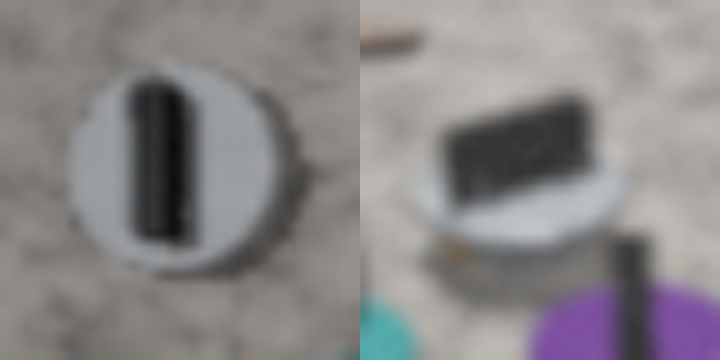

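Left: the cap disc spans cols 67-277 and rows 60-270, with the bar at cols 130-190 and rows 80-245. Right: the silver cap's bar runs from (450,165) to (590,130). Both cameras show it clearly, so I'll fit models to these.

```bash
cat > fit.py <<'E'
from h import *
from scipy.optimize import minimize, least_squares
def hullmask(P,p,roi,S=6):
    q=proj(P,p); h=cv2.convexHull(q.astype(np.float32))[:,0]
    x0,y0,x1,y1=roi
    m=np.zeros(((y1-y0)*S,(x1-x0)*S),np.uint8)
    cv2.fillConvexPoly(m,np.round(((h-[x0,y0]+.5)*S-.5)*16).astype(np.int32),255,shift=4)
    m=cv2.GaussianBlur(m,(0,0),S*.6)
    return cv2.resize(m,(x1-x0,y1-y0),interpolation=cv2.INTER_AREA)/255.
def bar(x,y,th,z=.021):
    c,s=np.cos(th),np.sin(th)
    return np.array([[x+a*c-b*s,y+a*s+b*c,z+h] for a in(-.028,.028) for b in(-.007,.007) for h in(.006,.034)])
def fitbar(pics,rois,x0,z=.021):
    obs=[]
    for p,r in zip(pics,rois):
        v=p['color'][r[1]:r[3],r[0]:r[2]].max(2).astype(float)
        obs.append(np.clip((120-v)/(120-42),0,1))
    f=lambda a:sum(((hullmask(bar(*a,z),p,r)-o)**2)[hullmask(bar(*a,z),p,r)>=0].sum() for p,r,o in zip(pics,rois,obs))
    return minimize(f,x0,method='Nelder-Mead',options=dict(initial_simplex=np.array(x0)+np.array([[0,0,0],[.008,0,0],[0,.008,0],[0,0,.15]])))
E
python3 - <<'E'
from fit import *; import pickle
t,s=pickle.load(open('p0.pkl','rb'))
c=onz((171.75,226.3),t,.027); print('disc top',c); print('disc scene',onz((215.8,178.3),s,.027))
for pics,rois in(([t],[(164,215,180,235)]),([s],[(206,167,226,183)]),([t,s],[(164,215,180,235),(206,167,226,183)])):
    r=fitbar(pics,rois,[c[0],c[1],0.0]); print('cap',r.x,r.fun)
print('red marks',[(o['c'],o['a']) for o in blobs(t,(0,40,50),(12,255,255),(250,210,264,224),1)],[(o['c'],o['a']) for o in blobs(t,(165,40,50),(180,255,255),(250,210,264,224),1)])
print([(o['c'],o['a']) for o in blobs(s,(95,45,50),(125,255,255),(240,205,262,222),1)],[(o['c'],o['a']) for o in blobs(s,(15,45,80),(35,255,255),(238,198,256,212),1)])
b=onz((273.8,230.62),t,.110);y=onz((261.48,228.34),t,.110);rd=onz((256.6,217.3),t,.11)
pl=onz((244.64,205.12),t,.147);nk=onz((271.6,215.1),t,.138)
print(b,y,rd,pl,nk)
def f(a):
    x,yy,yaw,phi=a; n=np.array([x,yy]); Y=np.array([-np.sin(yaw),np.cos(yaw)])
    u=lambda k:-np.array([np.cos(phi-k*np.pi/4),np.sin(phi-k*np.pi/4)])
    return np.r_[n+.052*u(0)-b[:2],n+.056*u(1)-y[:2],n+.052*u(2)-rd[:2],n+.092*Y-pl[:2],n-nk[:2]]
r=least_squares(f,[nk[0],nk[1],-.3,0]); print(r.x,np.round(r.fun*1000,1)); print('plunger scene tri',tri((244.64,205.12),t,(261,181.7),s))
print('grip tri',tri((341.2,216),t,(313.5,275.1),s))
for px,z in(((344.78,216.65),.032),((351.17,240.38),.018),((339.11,196.39),.046)): print('handle',onz(px,t,z))
print('head',onz((336.4,185.07),t,.07), onz((322,264) if 0 else (340,262.9),s,.03))
E
```

```text
disc top [0.53037627 0.28703109 0.027     ]
disc scene [0.52819947 0.28228704 0.027     ]
cap [0.53119734 0.28581741 0.0614164 ] 6.948198894826524
cap [0.52856495 0.28440412 0.47429221] 29.700125532055267
cap [0.5278191  0.28546601 0.11247033] 43.58950681235483
red marks [(array([256.55, 217.09]), np.float64(3.875))] []
[(array([251.  , 213.67]), np.float64(1.8125))] [(array([248.  , 206.12]), np.float64(1.625))]
[ 0.50573444 -0.07311308  0.11      ] [ 0.51344864 -0.03254515  0.11      ] [ 0.55018369 -0.01628895  0.11      ] [0.58515592 0.02009362 0.147     ] [ 0.55351698 -0.06659981  0.138     ]
[ 0.555972   -0.06738366 -0.32200588  0.10797435] [-1.5  0.1 -1.1  0.3  0.2  0.6 -0.1 -0.2  2.5 -0.8]
plunger scene tri [0.58400533 0.02063894 0.14616311]
grip tri [ 0.57173101 -0.31237652  0.03232405]
handle [ 0.56124181 -0.32133111  0.032     ]
handle [ 0.47870239 -0.34378868  0.018     ]
handle [ 0.63114735 -0.30113033  0.046     ]
head [ 0.66652963 -0.28907662  0.07      ] [ 0.67507387 -0.30256997  0.03      ]
```

arm_command(
  deltas=[
    {"dx":-0.0357,"dy":-0.0332,"fingers":0.0854},
    {"dx":-0.0357,"dy":-0.0332},
    {"dx":-0.0357,"dy":-0.0332},
    {"dx":-0.0357,"dy":-0.0332},
    {"dx":-0.0357,"dy":-0.0332},
    {"dx":-0.0357,"dy":-0.0332},
    {"dx":-0.0357,"dy":-0.0332},
    {"dx":-0.0357,"dy":-0.0332},
    {"dx":-0.0357,"dy":-0.0332},
    {"dx":-0.0357,"dy":-0.0332},
    {"dx":-0.0357,"dy":-0.0332},
    {"dx":-0.0357,"dy":-0.0332},
  ],
  squeeze=120,
)

```text
invalid input
```

arm_command(
  deltas=[
    {"dx":-0.0357,"dy":-0.0332},
    {"dx":-0.0357,"dy":-0.0332},
    {"dx":-0.0357,"dy":-0.0332},
    {"dx":-0.0357,"dy":-0.0332},
    {"dx":-0.0357,"dy":-0.0332},
    {"dx":-0.0357,"dy":-0.0332},
    {"rz":0.14},
    {"rz":0.14},
    {"rz":0.14},
    {"rz":0.14},
    {"rz":0.14},
    {"rz":0.14},
  ],
)

```text
invalid input
```

arm_command(
  deltas=[
    {"rz":0.14},
    {"rz":0.14},
    {"rz":0.14},
    {"rz":0.14},
    {"rz":0.14},
    {"rz":0.14},
    {"rz":0.14},
    {"rz":0.14},
    {"rz":0.14},
    {"rz":0.14},
    {"rz":0.14},
    {},
  ],
)

```text
invalid input
```

```bash
cat > go.py <<'E'
from rig import env; import numpy as np
from scipy.spatial.transform import Rotation as Ro
def R(az,pitch=0):  # tool x forward at az (deg), pitched up by pitch deg
    a=np.radians(az); X=np.array([np.cos(a),np.sin(a),0]); M=np.c_[X,np.cross([0,0,-1],X),[0,0,-1]]
    return M@Ro.from_rotvec([0,np.radians(pitch),0]).as_matrix()
def plan(pos,az,pitch=0,pinch=True):
    s=env.observe(); C=np.array(s['tool_rot']); T=R(az,pitch)
    g=np.array(pos)+(T[:,2]*.0187 if pinch else 0)
    print('t',round(s['time_s'],2),'tcp',np.round(s['position'],4),'az',np.round(np.degrees(np.arctan2(C[1,0],C[0,0])),2),'q',np.round(s['q'],1),'F',np.round(s['ft_force'],1),'w',round(s['grip_width'],4),'gf',s['gripper_force'])
    print(' turn',np.round(Ro.from_matrix(C.T@T).as_rotvec(),4),'shift in cur axes',np.round(C.T@(g-s['position']),4),'shift in tgt axes',np.round(T.T@(g-s['position']),4))
E
python3 -c "
from go import *
plan((.580,-.3155,.031),15.6,9)"
```

```text
t 2.0 tcp [0.2366 0.4965 0.2313] az 154.52 q [ 52.2  21.8  74.3   0.   83.9 -12.3] F [-0.2 -0.1 -0. ] w 0.0856 gf 0.0
 turn [-0.1903  0.0713  2.4183] shift in cur axes [-0.6615 -0.5833  0.2188] shift in tgt axes [0.0796 0.8744 0.2341]
```

arm_command(
  deltas=[
    {"rx":0,"ry":0,"rz":0,"dx":-0.0357,"dy":-0.0332,"dz":0,"fingers":0.085},
    {"rx":0,"ry":0,"rz":0,"dx":-0.0357,"dy":-0.0332,"dz":0,"fingers":0.085},
    {"rx":0,"ry":0,"rz":0,"dx":-0.0357,"dy":-0.0332,"dz":0,"fingers":0.085},
    {"rx":0,"ry":0,"rz":0,"dx":-0.0357,"dy":-0.0332,"dz":0,"fingers":0.085},
    {"rx":0,"ry":0,"rz":0,"dx":-0.0357,"dy":-0.0332,"dz":0,"fingers":0.085},
    {"rx":0,"ry":0,"rz":0,"dx":-0.0357,"dy":-0.0332,"dz":0,"fingers":0.085},
    {"rx":0,"ry":0,"rz":0,"dx":-0.0357,"dy":-0.0332,"dz":0,"fingers":0.085},
    {"rx":0,"ry":0,"rz":0,"dx":-0.0357,"dy":-0.0332,"dz":0,"fingers":0.085},
    {"rx":0,"ry":0,"rz":0,"dx":-0.0357,"dy":-0.0332,"dz":0,"fingers":0.085},
    {"rx":0,"ry":0,"rz":0,"dx":-0.0357,"dy":-0.0332,"dz":0,"fingers":0.085},
    {"rx":0,"ry":0,"rz":0,"dx":-0.0357,"dy":-0.0332,"dz":0,"fingers":0.085},
    {"rx":0,"ry":0,"rz":0,"dx":-0.0357,"dy":-0.0332,"dz":0,"fingers":0.085},
  ],
  squeeze=120,
)

```text
time_s: 3.2
position: [0.4523, -0.0496, 0.2316]
tool_rot: [[-0.903, 0.431, 0.001], [0.431, 0.903, -0.0], [-0.001, 0.0, -1.0]]
ft_force: [0.8, 0.8, 0.2]
grip_width: 0.0846
gripper_force: 0.0
```

arm_command(
  deltas=[
    {"rx":0,"ry":0,"rz":0,"dx":-0.0357,"dy":-0.0332,"dz":0,"fingers":0.085},
    {"rx":0,"ry":0,"rz":0,"dx":-0.0357,"dy":-0.0332,"dz":0,"fingers":0.085},
    {"rx":0,"ry":0,"rz":0,"dx":-0.0357,"dy":-0.0332,"dz":0,"fingers":0.085},
    {"rx":0,"ry":0,"rz":0,"dx":-0.0357,"dy":-0.0332,"dz":0,"fingers":0.085},
    {"rx":0,"ry":0,"rz":0,"dx":-0.0357,"dy":-0.0332,"dz":0,"fingers":0.085},
    {"rx":0,"ry":0,"rz":0.14,"dx":-0.0357,"dy":-0.0332,"dz":0,"fingers":0.085},
    {"rx":0,"ry":0,"rz":0.14,"dx":0,"dy":0,"dz":0,"fingers":0.085},
    {"rx":0,"ry":0,"rz":0.14,"dx":0,"dy":0,"dz":0,"fingers":0.085},
    {"rx":0,"ry":0,"rz":0.14,"dx":0,"dy":0,"dz":0,"fingers":0.085},
    {"rx":0,"ry":0,"rz":0.14,"dx":0,"dy":0,"dz":0,"fingers":0.085},
    {"rx":0,"ry":0,"rz":0.14,"dx":0,"dy":0,"dz":0,"fingers":0.085},
    {"rx":0,"ry":0,"rz":0.14,"dx":0,"dy":0,"dz":0,"fingers":0.085},
  ],
)

```text
time_s: 4.4
position: [0.5596, -0.3195, 0.2312]
tool_rot: [[-0.14, 0.99, -0.0], [0.99, 0.14, 0.0], [0.0, -0.0, -1.0]]
ft_force: [0.7, -0.8, -0.1]
grip_width: 0.0849
gripper_force: 0.0
```

arm_command(
  deltas=[
    {"rx":0,"ry":0,"rz":0.14,"dx":0,"dy":0,"dz":0,"fingers":0.085},
    {"rx":0,"ry":0,"rz":0.14,"dx":0,"dy":0,"dz":0,"fingers":0.085},
    {"rx":0,"ry":0,"rz":0.14,"dx":0,"dy":0,"dz":0,"fingers":0.085},
    {"rx":0,"ry":0,"rz":0.14,"dx":0,"dy":0,"dz":0,"fingers":0.085},
    {"rx":0,"ry":0,"rz":0.14,"dx":0,"dy":0,"dz":0,"fingers":0.085},
    {"rx":0,"ry":0,"rz":0.14,"dx":0,"dy":0,"dz":0,"fingers":0.085},
    {"rx":0,"ry":0,"rz":0.14,"dx":0,"dy":0,"dz":0,"fingers":0.085},
    {"rx":0,"ry":0,"rz":0.14,"dx":0,"dy":0,"dz":0,"fingers":0.085},
    {"rx":0,"ry":0,"rz":0.14,"dx":0,"dy":0,"dz":0,"fingers":0.085},
    {"rx":0,"ry":0,"rz":0.14,"dx":0,"dy":0,"dz":0,"fingers":0.085},
    {"rx":0,"ry":0.08,"rz":0,"dx":0,"dy":0,"dz":0,"fingers":0.085},
    {"rx":0,"ry":0.08,"rz":0,"dx":0,"dy":0,"dz":0,"fingers":0.085},
  ],
)

```text
time_s: 5.6
position: [0.5601, -0.3192, 0.2313]
tool_rot: [[0.938, 0.312, 0.154], [0.308, -0.95, 0.05], [0.162, 0.0, -0.987]]
ft_force: [-0.3, -0.8, -0.4]
grip_width: 0.0848
gripper_force: 0.0
```

```bash
python3 -c "
from go import *
plan((.580,-.3155,.031),15.6,9)"
```

```text
t 5.6 tcp [ 0.5601 -0.3192  0.2313] az 18.17 q [-43.5  28.8  63.2   8.3  83.6  27.7] F [-0.3 -0.8 -0.4] w 0.0848 gf 0.0
 turn [-0.0069 -0.006   0.0444] shift in cur axes [-0.0128  0.0027  0.2196] shift in tgt axes [-0.0114  0.0018  0.2197]
```

arm_command(
  deltas=[
    {"rx":0,"ry":0,"rz":0.044,"dx":-0.012,"dy":0.002,"dz":0.02,"fingers":0.085},
    {"rx":0,"ry":0,"rz":0,"dx":0,"dy":0,"dz":0.04,"fingers":0.085},
    {"rx":0,"ry":0,"rz":0,"dx":0,"dy":0,"dz":0.04,"fingers":0.085},
    {"rx":0,"ry":0,"rz":0,"dx":0,"dy":0,"dz":0.04,"fingers":0.085},
    {"rx":0,"ry":0,"rz":0,"dx":0,"dy":0,"dz":0.03,"fingers":0.085},
    {"rx":0,"ry":0,"rz":0,"dx":0,"dy":0,"dz":0.03,"fingers":0.085},
    {"rx":0,"ry":0,"rz":0,"dx":0,"dy":0,"dz":0.018,"fingers":0.085},
    {"rx":0,"ry":0,"rz":0,"dx":0,"dy":0,"dz":0,"fingers":0.085},
  ],
)

```text
time_s: 6.4
position: [0.5811, -0.3132, 0.0114]
tool_rot: [[0.951, 0.27, 0.148], [0.265, -0.963, 0.053], [0.156, -0.011, -0.988]]
ft_force: [-0.3, -0.3, 0.1]
grip_width: 0.0847
gripper_force: 0.0
```

```bash
python3 -c "
from go import *
plan((.580,-.3155,.031),15.6,9)
import cv2
from rig import env
p=env.get_image('scene'); q=env.get_image('top')
a=cv2.resize(p['color'][225:315,265:365],None,fx=5,fy=5,interpolation=2)[:450,:400]
b=cv2.resize(q['color'][170:260,310:390],None,fx=5,fy=5,interpolation=2)
import numpy as np
cv2.imwrite('pics/d.png',np.hstack([a,b]))"
```

```text
t 6.4 tcp [ 0.5811 -0.3132  0.0114] az 15.58 q [-41.7  42.8  75.9   9.4  57.3  27.8] F [-0.3 -0.3  0.1] w 0.0847 gf 0.0
 turn [-0.0114  0.     -0.0004] shift in cur axes [ 0.0014  0.0019 -0.0009] shift in tgt axes [ 0.0014  0.0019 -0.0009]
```

View pics/d.png

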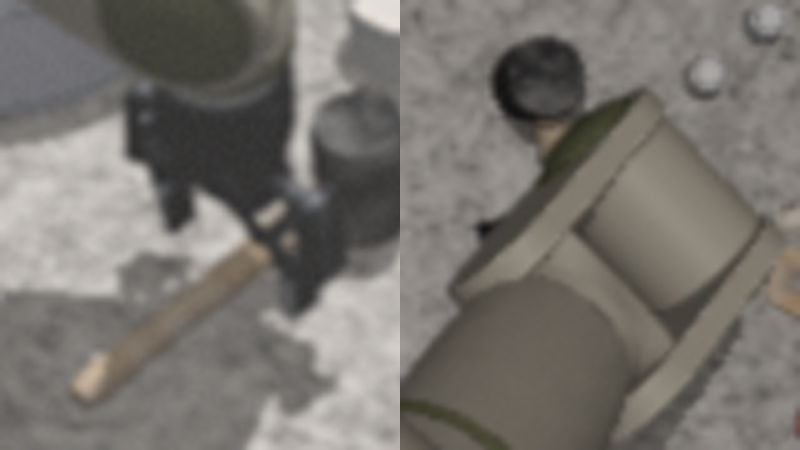

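The open fingers straddle the handle near the head: handle at about (270,245) left, head at (355,150). Closing.

arm_command(
  deltas=[
    {"rx":0,"ry":0,"rz":0,"dx":0,"dy":0,"dz":0,"fingers":0.0},
    {"rx":0,"ry":0,"rz":0,"dx":0,"dy":0,"dz":0,"fingers":0.0},
    {"rx":0,"ry":0,"rz":0,"dx":0,"dy":0,"dz":0,"fingers":0.0},
    {"rx":0,"ry":0,"rz":0,"dx":0,"dy":0,"dz":0,"fingers":0.0},
    {"rx":0,"ry":0,"rz":0,"dx":0,"dy":0,"dz":0,"fingers":0.0},
    {"rx":0,"ry":0,"rz":0,"dx":0,"dy":0,"dz":0,"fingers":0.0},
    {"rx":0,"ry":0,"rz":0,"dx":0,"dy":0,"dz":0,"fingers":0.0},
    {"rx":0,"ry":0,"rz":0,"dx":0,"dy":0,"dz":0,"fingers":0.0},
  ],
  squeeze=120,
)

```text
time_s: 7.3
position: [0.5822, -0.3148, 0.015]
tool_rot: [[0.951, 0.27, 0.153], [0.265, -0.963, 0.048], [0.16, -0.005, -0.987]]
ft_force: [-1.3, 0.2, 5.7]
grip_width: 0.0206
gripper_force: 117.1
```

```bash
python3 -c "
from go import *
plan((.4998,-.0032,.230),15.6,0)"
```

```text
t 7.3 tcp [ 0.5822 -0.3148  0.015 ] az 15.6 q [-41.8  42.5  75.8   9.4  57.3  27.8] F [-1.3  0.2  5.7] w 0.0206 gf 117.05816406814847
 turn [-0.0055 -0.1607  0.0005] shift in cur axes [ 0.0357 -0.3233 -0.1913] shift in tgt axes [ 0.0044 -0.3223 -0.1963]
```

arm_command(
  deltas=[
    {"rx":0,"ry":0,"rz":0,"dx":0,"dy":0,"dz":-0.03,"fingers":0.0},
    {"rx":0,"ry":-0.08,"rz":0,"dx":0,"dy":0,"dz":-0.04,"fingers":0.0},
    {"rx":0,"ry":-0.08,"rz":0,"dx":0,"dy":0,"dz":-0.04,"fingers":0.0},
    {"rx":0,"ry":0,"rz":0,"dx":0,"dy":0,"dz":-0.04,"fingers":0.0},
    {"rx":0,"ry":0,"rz":0,"dx":0,"dy":0,"dz":-0.04,"fingers":0.0},
    {"rx":0,"ry":0,"rz":0,"dx":0,"dy":-0.02,"dz":-0.03,"fingers":0.0},
    {"rx":0,"ry":0,"rz":0,"dx":0,"dy":-0.04,"dz":0,"fingers":0.0},
    {"rx":0,"ry":0,"rz":0,"dx":0,"dy":-0.04,"dz":0,"fingers":0.0},
    {"rx":0,"ry":0,"rz":0,"dx":0,"dy":-0.04,"dz":0,"fingers":0.0},
    {"rx":0,"ry":0,"rz":0,"dx":0,"dy":-0.04,"dz":0,"fingers":0.0},
    {"rx":0,"ry":0,"rz":0,"dx":0,"dy":-0.02,"dz":0,"fingers":0.0},
    {"rx":0,"ry":0,"rz":0,"dx":0,"dy":0,"dz":0,"fingers":0.0},
  ],
)

```text
time_s: 8.5
position: [0.5138, -0.1248, 0.2346]
tool_rot: [[0.962, 0.273, -0.003], [0.273, -0.962, 0.007], [-0.001, -0.008, -1.0]]
ft_force: [0.1, -0.9, -2.7]
grip_width: 0.02
gripper_force: 117.7
```

```bash
python3 -c "
from go import *
plan((.4998,-.0032,.230),15.6,0)
import cv2
from rig import env
p=env.get_image('scene'); q=env.get_image('top')
a=cv2.resize(p['color'][120:260,240:360],None,fx=4,fy=4,interpolation=2)[:560,:400]
b=cv2.resize(q['color'][150:290,240:340],None,fx=4,fy=4,interpolation=2)
import numpy as np
cv2.imwrite('pics/e.png',np.hstack([a,b]))"
```

```text
t 8.5 tcp [ 0.5138 -0.1248  0.2346] az 15.82 q [-26.6  19.7  77.1   0.3  83.5  47.5] F [ 0.1 -0.9 -2.7] w 0.02 gf 117.70202043349855
 turn [-0.0079  0.0009  0.0038] shift in cur axes [ 0.0196 -0.1206  0.0242] shift in tgt axes [ 0.0192 -0.1209  0.0233]
```

View pics/e.png

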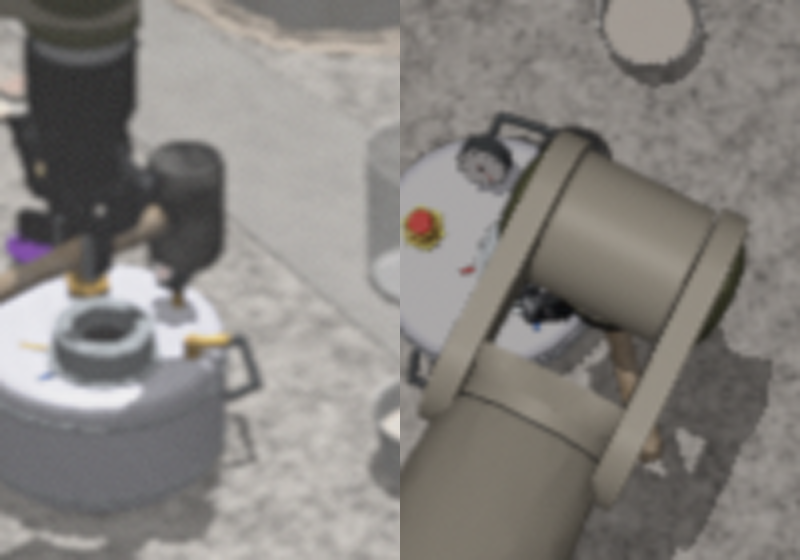

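arm_command(
  deltas=[
    {"rx":0,"ry":0,"rz":0,"dx":0.0065,"dy":-0.04,"dz":0,"fingers":0.0},
    {"rx":0,"ry":0,"rz":0,"dx":0.0065,"dy":-0.04,"dz":0,"fingers":0.0},
    {"rx":0,"ry":0,"rz":0,"dx":0.0065,"dy":-0.04,"dz":0,"fingers":0.0},
    {"rx":0,"ry":0,"rz":0,"dx":0,"dy":0,"dz":0.03,"fingers":0.0},
    {"rx":0,"ry":0,"rz":0,"dx":0,"dy":0,"dz":0,"fingers":0.0},
    {"rx":0,"ry":0,"rz":0,"dx":0,"dy":0,"dz":0,"fingers":0.0},
  ],
)

```text
time_s: 9.2
position: [0.5014, -0.0072, 0.2054]
tool_rot: [[0.963, 0.269, -0.003], [0.269, -0.963, 0.007], [-0.001, -0.007, -1.0]]
ft_force: [0.2, -0.5, -2.4]
grip_width: 0.0204
gripper_force: 118.0
```

```bash
python3 -c "
from go import *
plan((.4998,-.0032,.180),15.6,0)
import cv2
from rig import env
p=env.get_image('scene'); q=env.get_image('top')
a=cv2.resize(p['color'][110:250,200:320],None,fx=4,fy=4,interpolation=2)[:560,:440]
b=cv2.resize(q['color'][150:290,205:295],None,fx=4,fy=4,interpolation=2)
import numpy as np
cv2.imwrite('pics/f.png',np.hstack([a,b]))"
```

```text
t 9.2 tcp [ 0.5014 -0.0072  0.2054] az 15.58 q [-14.5  18.3  84.3   0.3  77.6  59.8] F [ 0.2 -0.5 -2.4] w 0.0204 gf 118.04105199873447
 turn [-0.0073  0.0012 -0.0003] shift in cur axes [-0.0004 -0.0039  0.0441] shift in tgt axes [-0.0005 -0.0043  0.0441]
```

View pics/f.png

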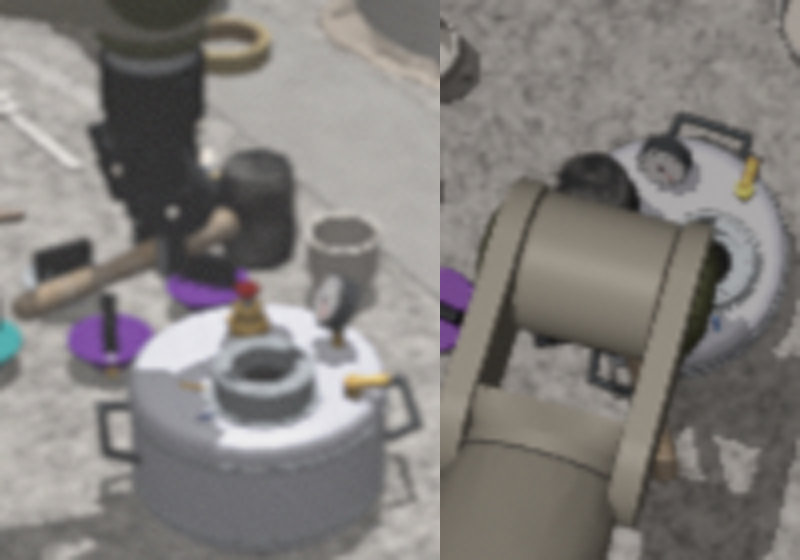

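```bash
python3 -c "
from h import *; import pickle
t,s=pickle.load(open('p0.pkl','rb'))
print(onz((244.1,197.1),t,.264), proj([[.5845,.0205,.184],[.5845,.0205,.264]],s), proj([[.5845,.0205,.264]],t))
im=cv2.imread('pics/f.png')
d=lambda a:(a.max(2)<75)
c=im[150:215,120+440-10:440+210]; m=d(c); ys,xs=np.nonzero(m); print(xs.min(),xs.max(),ys.min())
E=1
"
```

```text
[0.58989034 0.01062847 0.264     ] [[261.43285441 171.17300139]
 [261.07156913 148.11292932]] [[240.70115264 198.93070345]]
5 97 0
```

arm_command(
  deltas=[
    {"rx":0,"ry":0,"rz":0,"dx":-0.002,"dy":-0.009,"dz":0,"fingers":0.0},
    {"rx":0,"ry":0,"rz":0,"dx":0,"dy":0,"dz":0,"fingers":0.0},
    {"rx":0,"ry":0,"rz":0,"dx":0,"dy":0,"dz":0.022,"fingers":0.0},
    {"rx":0,"ry":0,"rz":0,"dx":0,"dy":0,"dz":0.025,"fingers":0.0},
    {"rx":0,"ry":0,"rz":0,"dx":0,"dy":0,"dz":0,"fingers":0.0},
  ],
)

```text
time_s: 9.8
position: [0.4952, 0.0027, 0.1567]
tool_rot: [[0.963, 0.27, -0.007], [0.27, -0.963, 0.008], [-0.004, -0.009, -1.0]]
ft_force: [1.7, 0.1, -0.3]
grip_width: 0.0201
gripper_force: 142.3
```

arm_command(
  deltas=[
    {"rx":0,"ry":0,"rz":0,"dx":0,"dy":0,"dz":-0.03,"fingers":0.0},
    {"rx":0,"ry":0,"rz":0,"dx":0,"dy":0,"dz":-0.03,"fingers":0.0},
    {"rx":0,"ry":0,"rz":0,"dx":0,"dy":0,"dz":0,"fingers":0.0},
  ],
)

```text
time_s: 10.1
position: [0.4984, 0.0016, 0.2234]
tool_rot: [[0.963, 0.27, 0.007], [0.27, -0.963, 0.005], [0.008, -0.003, -1.0]]
ft_force: [0.1, -0.2, -2.1]
grip_width: 0.0202
gripper_force: 133.2
```

```bash
python3 -c "
from go import *
plan((.4998,-.0032,.180),15.6,0)
import cv2
from rig import env
from h import *
p=env.get_image('scene')
im=p['color'];a=cv2.resize(im[150:200,225:305],None,fx=8,fy=8,interpolation=2)
import pickle; t,s=pickle.load(open('p0.pkl','rb'))
b=cv2.resize(s['color'][165:200,225:305],None,fx=8,fy=8,interpolation=2)
cv2.imwrite('pics/g.png',cv2.resize(np.vstack([a,b]),None,fx=.85,fy=.85))
for pp in(p,s):
  for lo,hi in(((0,90,50),(8,255,255)),((170,90,50),(180,255,255)),((18,90,80),(35,255,255))): print([(o['c'],o['a']) for o in blobs(pp,lo,hi,(250,170,272,196),2)])
"
```

```text
t 10.1 tcp [0.4984 0.0016 0.2234] az 15.67 q [-13.6  16.8  83.3   0.4  79.5  60.6] F [ 0.1 -0.2 -2.1] w 0.0202 gf 133.17872777581215
 turn [-0.0026 -0.0076  0.0012] shift in cur axes [-0.0004  0.0052  0.0621] shift in tgt axes [0.0001 0.005  0.0621]
[(array([261.82, 184.4 ]), np.float64(14.25))]
[(array([260.22, 182.99]), np.float64(6.0625))]
[(array([261.72, 190.19]), np.float64(37.3125))]
[(array([261.99, 182.05]), np.float64(13.75))]
[(array([259.78, 181.09]), np.float64(8.75))]
[(array([261.65, 189.82]), np.float64(41.0625))]
```

View pics/g.png

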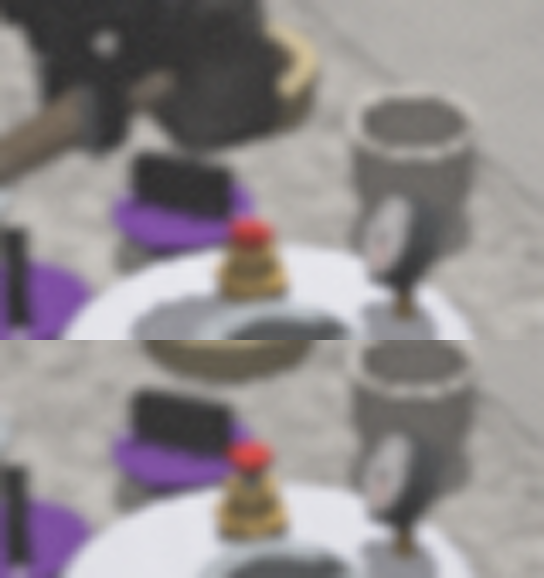

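arm_command(
  deltas=[
    {"rx":0,"ry":0,"rz":0,"dx":0,"dy":0.001,"dz":0.02,"fingers":0.0},
    {"rx":0,"ry":0,"rz":0,"dx":0,"dy":0,"dz":0.022,"fingers":0.0},
    {"rx":0,"ry":0,"rz":0,"dx":0,"dy":0,"dz":0.022,"fingers":0.0},
    {"rx":0,"ry":0,"rz":0,"dx":0,"dy":0,"dz":0.012,"fingers":0.0},
    {"rx":0,"ry":0,"rz":0,"dx":0,"dy":0,"dz":0,"fingers":0.0},
  ],
)

```text
time_s: 10.65
position: [0.4955, 0.0018, 0.1407]
tool_rot: [[0.963, 0.27, -0.006], [0.27, -0.963, 0.008], [-0.004, -0.009, -1.0]]
ft_force: [0.0, -0.2, -2.1]
grip_width: 0.0204
gripper_force: 147.5
```

```bash
python3 -c "
from go import *
import cv2
from rig import env
from h import *
p=env.get_image('scene')
im=p['color'];a=cv2.resize(im[120:240,205:305],None,fx=5,fy=5,interpolation=2)
cv2.imwrite('pics/i.png',a)
print(env.observe()['ft_force'],env.observe()['wrist_torque'])
for lo,hi in(((0,90,50),(8,255,255)),((170,90,50),(180,255,255)),((18,90,80),(35,255,255))): print([(o['c'],o['a']) for o in blobs(p,lo,hi,(250,170,272,196),2)])
"
```

```text
[ 0.13999634 -0.10838894 -2.51055394] [-0.05440537  0.05651465 -0.01332821]
[]
[]
[(array([262.25, 190.69]), np.float64(28.0625))]
```

View pics/i.png

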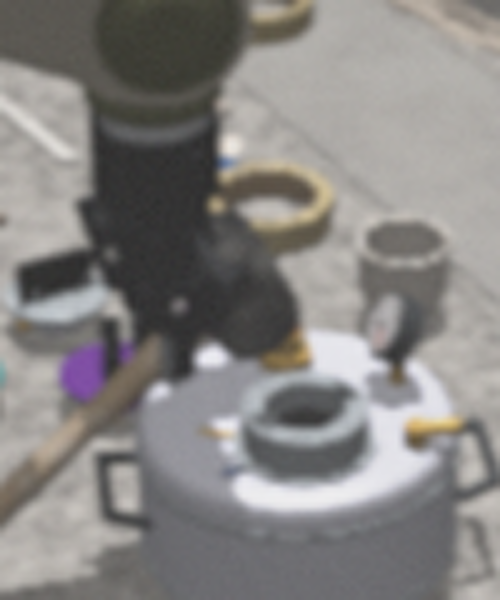

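arm_command(
  deltas=[
    {"rx":0,"ry":0,"rz":0,"dx":0,"dy":0,"dz":-0.03,"fingers":0.0},
    {"rx":0,"ry":0,"rz":0,"dx":0,"dy":0,"dz":-0.03,"fingers":0.0},
    {"rx":0,"ry":0,"rz":0,"dx":0,"dy":0,"dz":-0.02,"fingers":0.0},
    {"rx":0,"ry":0,"rz":0,"dx":0,"dy":0,"dz":0,"fingers":0.0},
  ],
)

```text
time_s: 11.1
position: [0.498, 0.0008, 0.2256]
tool_rot: [[0.963, 0.27, 0.004], [0.27, -0.963, 0.005], [0.006, -0.004, -1.0]]
ft_force: [0.2, 1.1, -3.3]
grip_width: 0.0205
gripper_force: 147.2
```

```bash
python3 -c "
from go import *
plan((.4998,-.0032,.180),15.6,0)
import cv2,pickle
from rig import env
from h import *
p=env.get_image('scene'); q=env.get_image('top')
pickle.dump((q,p),open('p1.pkl','wb'))
a=cv2.resize(p['color'][110:210,215:305],None,fx=5,fy=5,interpolation=2)[:,:400]
b=cv2.resize(q['color'][150:250,210:290],None,fx=5,fy=5,interpolation=2)
cv2.imwrite('pics/j.png',np.hstack([a,b]))
for lo,hi in(((0,90,50),(8,255,255)),((170,90,50),(180,255,255)),((18,90,80),(35,255,255))): print([(o['c'],o['a']) for o in blobs(p,lo,hi,(250,170,272,196),2)])
print(proj([[.5845,.0205,.147],[.5845,.0205,.137]],p))
"
```

```text
t 11.1 tcp [0.498  0.0008 0.2256] az 15.66 q [-13.7  16.7  83.1   0.4  80.   60.5] F [ 0.2  1.1 -3.3] w 0.0205 gf 147.1936594240833
 turn [-0.0037 -0.0057  0.0011] shift in cur axes [0.0003 0.0045 0.0643] shift in tgt axes [0.0007 0.0043 0.0643]
[(array([261.91, 184.82]), np.float64(16.25))]
[(array([260.06, 183.39]), np.float64(5.8125))]
[(array([261.61, 190.33]), np.float64(38.6875))]
[[261.59289512 181.38805985]
 [261.63541851 184.10223727]]
```

View pics/j.png

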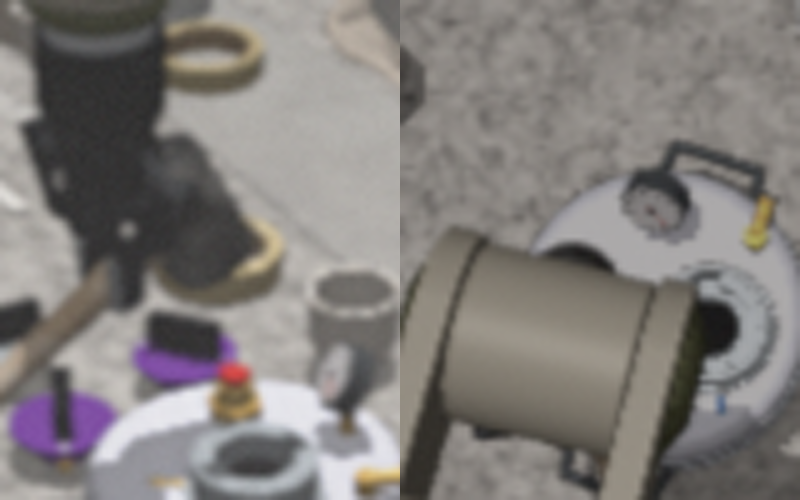

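The plunger's red cap has dropped 2.76 px, against 2.71 px expected for 10 mm, so it is home. The mallet has rolled in the grip, so I'll carry it back and lower it carefully.

arm_command(
  deltas=[
    {"rx":0,"ry":0,"rz":0,"dx":0,"dy":0,"dz":-0.03,"fingers":0.0},
    {"rx":0,"ry":0,"rz":0,"dx":-0.001,"dy":0.04,"dz":0,"fingers":0.0},
    {"rx":0,"ry":0,"rz":0,"dx":-0.001,"dy":0.04,"dz":0,"fingers":0.0},
    {"rx":0,"ry":0,"rz":0,"dx":-0.001,"dy":0.04,"dz":0,"fingers":0.0},
    {"rx":0,"ry":0,"rz":0,"dx":-0.001,"dy":0.04,"dz":0,"fingers":0.0},
    {"rx":0,"ry":0,"rz":0,"dx":-0.001,"dy":0.04,"dz":0,"fingers":0.0},
    {"rx":0,"ry":0,"rz":0,"dx":-0.001,"dy":0.04,"dz":0,"fingers":0.0},
    {"rx":0,"ry":0,"rz":0,"dx":-0.001,"dy":0.04,"dz":0,"fingers":0.0},
    {"rx":0,"ry":0,"rz":0,"dx":0,"dy":0.03,"dz":0.03,"fingers":0.0},
    {"rx":0,"ry":0,"rz":0,"dx":0,"dy":0,"dz":0.04,"fingers":0.0},
    {"rx":0,"ry":0,"rz":0,"dx":0,"dy":0,"dz":0.04,"fingers":0.0},
    {"rx":0,"ry":0,"rz":0,"dx":0,"dy":0,"dz":0.0,"fingers":0.0},
  ],
)

```text
time_s: 12.4
position: [0.5709, -0.297, 0.133]
tool_rot: [[0.963, 0.269, -0.013], [0.27, -0.963, 0.015], [-0.009, -0.019, -1.0]]
ft_force: [-0.3, 0.4, -2.5]
grip_width: 0.0204
gripper_force: 143.8
```

```bash
python3 - <<'E'
from go import *; from h import *
plan((.575,-.30,.05),15.6,0)
p=env.get_image('scene'); q=env.get_image('top')
for lo,hi in(((0,90,50),(8,255,255)),((170,90,50),(180,255,255))): print([(o['c'],o['a']) for o in blobs(p,lo,hi,(250,170,272,196),2)])
s=env.observe();g=np.array(s['position'])-[0,0,-.0187]
R_=(265,215,350,310)
print('handle',[(o['c'],o['a'],o['dir'],o['L']) for o in blobs(p,(8,60,60),(25,255,255),R_,8)],proj([g],p))
for r in((265,210,365,310),):
  print('handle top',[(o['c'],o['a'],o['dir'],o['L']) for o in blobs(q,(8,60,60),(25,255,255),(310,190,370,270),4)],proj([g],q))
E
```

```text
t 12.4 tcp [ 0.5709 -0.297   0.133 ] az 15.64 q [-38.1  36.1  66.    0.2  79.1  36.2] F [-0.3  0.4 -2.5] w 0.0204 gf 143.792971491348
 turn [-0.0185  0.0087  0.0006] shift in cur axes [0.004  0.0059 0.1016] shift in tgt axes [0.0031 0.004  0.1017]
[(array([261.9 , 184.79]), np.float64(16.5))]
[(array([259.96, 183.43]), np.float64(5.625))]
handle [] [[310.38399254 236.79544994]]
handle top [(array([353.38, 249.45]), np.float64(29.5), array([-0.12 ,  0.993]), array([4.3, 6.7]))] [[344.16383743 207.64567409]]
```

arm_command(
  deltas=[
    {"rx":0,"ry":0,"rz":0,"dx":0,"dy":0,"dz":0.03,"fingers":0.0},
    {"rx":0,"ry":0,"rz":0,"dx":0,"dy":0,"dz":0.02,"fingers":0.0},
    {"rx":0,"ry":0,"rz":0,"dx":0,"dy":0,"dz":0.01,"fingers":0.0},
    {"rx":0,"ry":0,"rz":0,"dx":0,"dy":0,"dz":0.01,"fingers":0.0},
    {"rx":0,"ry":0,"rz":0,"dx":0,"dy":0,"dz":0,"fingers":0.0},
  ],
)

```text
time_s: 13.0
position: [0.5737, -0.2984, 0.0705]
tool_rot: [[0.963, 0.27, -0.002], [0.27, -0.963, 0.007], [-0.0, -0.007, -1.0]]
ft_force: [-0.4, 0.2, -2.1]
grip_width: 0.0206
gripper_force: 143.8
```

arm_command(
  deltas=[
    {"rx":0,"ry":0,"rz":0,"dx":0,"dy":0,"dz":0.008,"fingers":0.0},
    {"rx":0,"ry":0,"rz":0,"dx":0,"dy":0,"dz":0.006,"fingers":0.0},
    {"rx":0,"ry":0,"rz":0,"dx":0,"dy":0,"dz":0,"fingers":0.0},
  ],
)

```text
time_s: 13.3
position: [0.5732, -0.298, 0.0556]
tool_rot: [[0.963, 0.27, -0.003], [0.27, -0.963, 0.007], [-0.001, -0.008, -1.0]]
ft_force: [-0.1, 0.1, -2.3]
grip_width: 0.0203
gripper_force: 143.7
```

arm_command(
  deltas=[
    {"rx":0,"ry":0,"rz":0,"dx":0,"dy":0,"dz":0.006,"fingers":0.0},
    {"rx":0,"ry":0,"rz":0,"dx":0,"dy":0,"dz":0.006,"fingers":0.0},
    {"rx":0,"ry":0,"rz":0,"dx":0,"dy":0,"dz":0,"fingers":0.0},
  ],
)

```text
time_s: 13.6
position: [0.5736, -0.2983, 0.0442]
tool_rot: [[0.963, 0.27, -0.002], [0.27, -0.963, 0.006], [-0.0, -0.006, -1.0]]
ft_force: [1.0, -0.5, 2.5]
grip_width: 0.0201
gripper_force: 142.3
```

arm_command(
  deltas=[
    {"rx":0,"ry":-0.1,"rz":0,"dx":0,"dy":0,"dz":-0.003,"fingers":0.0},
    {"rx":0,"ry":-0.1,"rz":0,"dx":0,"dy":0,"dz":0,"fingers":0.0},
    {"rx":0,"ry":-0.1,"rz":0,"dx":0,"dy":0,"dz":0,"fingers":0.0},
    {"rx":0,"ry":0,"rz":0,"dx":0,"dy":0,"dz":0,"fingers":0.0},
  ],
)

```text
time_s: 14.0
position: [0.5744, -0.297, 0.0459]
tool_rot: [[0.918, 0.272, -0.288], [0.262, -0.962, -0.073], [-0.297, -0.008, -0.955]]
ft_force: [0.1, 0.4, -3.4]
grip_width: 0.0202
gripper_force: 142.3
```

arm_command(
  deltas=[
    {"rx":0,"ry":0,"rz":0,"dx":0,"dy":0,"dz":0.006,"fingers":0.0},
    {"rx":0,"ry":0,"rz":0,"dx":0,"dy":0,"dz":0.006,"fingers":0.0},
    {"rx":0,"ry":0,"rz":0,"dx":0,"dy":0,"dz":0,"fingers":0.0},
  ],
)

```text
time_s: 14.3
position: [0.5687, -0.2992, 0.0349]
tool_rot: [[0.919, 0.269, -0.287], [0.259, -0.963, -0.072], [-0.296, -0.009, -0.955]]
ft_force: [-0.4, 0.1, -2.2]
grip_width: 0.0204
gripper_force: 142.2
```

arm_command(
  deltas=[
    {"rx":0,"ry":0,"rz":0,"dx":0.002,"dy":0,"dz":0.006,"fingers":0.0},
    {"rx":0,"ry":0,"rz":0,"dx":0.002,"dy":0,"dz":0.004,"fingers":0.0},
    {"rx":0,"ry":0,"rz":0,"dx":0,"dy":0,"dz":0,"fingers":0.0},
  ],
)

```text
time_s: 14.6
position: [0.57, -0.3, 0.0271]
tool_rot: [[0.919, 0.269, -0.287], [0.259, -0.963, -0.075], [-0.297, -0.005, -0.955]]
ft_force: [-7.8, -0.6, 14.6]
grip_width: 0.0203
gripper_force: 145.2
```

```bash
python3 - <<'E'
from go import *; from h import *
p=env.get_image('scene'); q=env.get_image('top')
s=env.observe();C=np.array(s['tool_rot']);g=np.array(s['position'])-.0187*C[:,2]
print(g,s['ft_force'],s['wrist_torque'])
print('grip px',proj([g],p),proj([g],q))
print('handle',[(o['c'],o['a'],o['dir'],o['L']) for o in blobs(p,(8,45,50),(25,255,255),(255,225,350,330),8)])
print('handle top',[(o['c'],o['a'],o['dir'],o['L']) for o in blobs(q,(8,45,60),(25,255,255),(310,190,370,270),4)])
print('head top',[(o['c'],o['a'],o['dir'],o['L']) for o in blobs(q,(0,0,0),(180,255,60),(315,165,365,215),4)])
E
```

```text
[ 0.57554044 -0.29845114  0.04522085] [-8.3590005  -1.5512846  13.18228413] [0.05231335 1.25271343 0.15740382]
grip px [[309.22206703 268.72209273]] [[338.73206246 212.12024205]]
handle [(array([287.32, 285.76]), np.float64(249.5625), array([-0.799,  0.601]), array([ 6.1, 56.5])), (array([329.52, 327.52]), np.float64(66.9375), array([-1.   ,  0.027]), array([ 4.2, 16.2]))]
handle top [(array([346.55, 239.7 ]), np.float64(170.75), array([0.269, 0.963]), array([ 5. , 35.2]))]
head top [(array([358.46, 197.26]), np.float64(83.0625), array([-0.466,  0.885]), array([ 4.5, 22.3]))]
```

arm_command(
  deltas=[
    {"rx":0,"ry":0,"rz":0,"dx":0,"dy":0,"dz":-0.003,"fingers":0.0},
    {"rx":0,"ry":0,"rz":0,"dx":0,"dy":0,"dz":0,"fingers":0.04},
    {"rx":0,"ry":0,"rz":0,"dx":0,"dy":0,"dz":0,"fingers":0.085},
    {"rx":0,"ry":0,"rz":0,"dx":0,"dy":0,"dz":0,"fingers":0.085},
    {"rx":0,"ry":0,"rz":0,"dx":0,"dy":0,"dz":0,"fingers":0.085},
    {"rx":0,"ry":0,"rz":0,"dx":0,"dy":0,"dz":0,"fingers":0.085},
    {"rx":0,"ry":0,"rz":0,"dx":0,"dy":0,"dz":0,"fingers":0.085},
    {"rx":0,"ry":0,"rz":0,"dx":0,"dy":0,"dz":0,"fingers":0.085},
  ],
)

```text
time_s: 15.5
position: [0.5717, -0.2985, 0.0279]
tool_rot: [[0.919, 0.27, -0.286], [0.26, -0.963, -0.073], [-0.296, -0.007, -0.955]]
ft_force: [-0.1, 1.0, -0.1]
grip_width: 0.0851
gripper_force: 0.0
```

arm_command(
  deltas=[
    {"rx":0,"ry":0,"rz":0,"dx":0,"dy":0,"dz":-0.02,"fingers":0.085},
    {"rx":0,"ry":0,"rz":0,"dx":0,"dy":0,"dz":-0.03,"fingers":0.085},
    {"rx":0,"ry":0,"rz":0,"dx":0,"dy":0,"dz":-0.04,"fingers":0.085},
    {"rx":0,"ry":0,"rz":0,"dx":0,"dy":0,"dz":-0.05,"fingers":0.085},
    {"rx":0,"ry":0.1,"rz":0,"dx":0,"dy":0,"dz":-0.05,"fingers":0.085},
    {"rx":0,"ry":0.1,"rz":0,"dx":0,"dy":0,"dz":0,"fingers":0.085},
    {"rx":0,"ry":0.1,"rz":0,"dx":0,"dy":0,"dz":0,"fingers":0.085},
    {"rx":0,"ry":0,"rz":0,"dx":0,"dy":0,"dz":0,"fingers":0.085},
  ],
)

```text
time_s: 16.3
position: [0.6248, -0.2852, 0.2106]
tool_rot: [[0.963, 0.268, -0.0], [0.268, -0.963, 0.007], [0.001, -0.006, -1.0]]
ft_force: [-0.1, 0.4, 0.3]
grip_width: 0.0851
gripper_force: 0.0
```

```bash
python3 - <<'E'
from go import *; from h import *
plan((.530,.2855,.041),3.4,0)
p=env.get_image('scene')
print('handle',[(o['c'],o['a'],o['dir'],o['L']) for o in blobs(p,(8,45,50),(25,255,255),(255,225,350,325),8)])
for q in ('mallet','natch_plug','slip_tub'): print(q,[(round(d['p'],2),np.round(d['box'])) for d in env.look_for(q,p)[:2]])
for q in ('mallet_grip','mallet_face','mallet'): print(q,[(round(d['p'],2),np.round(d['location'],1), onz(d['location'],p,.03)) for d in env.tip_of(q,p)[:1]])
for lo,hi in(((0,90,50),(8,255,255)),((170,90,50),(180,255,255))): print([(o['c'],o['a']) for o in blobs(p,lo,hi,(250,170,272,196),2)])
E
```

```text
t 16.3 tcp [ 0.6248 -0.2852  0.2106] az 15.55 q [-34.5  37.   51.    0.3  92.2  40. ] F [-0.1  0.4  0.3] w 0.0851 gf 0.0
 turn [-0.0065 -0.0007  0.2121] shift in cur axes [ 0.0614 -0.5741  0.192 ] shift in tgt axes [-0.0608 -0.5754  0.1883]
handle [(array([299.18, 281.72]), np.float64(161.625), array([-0.792,  0.61 ]), array([ 6.3, 26.3])), (array([271.96, 302.53]), np.float64(78.9375), array([-0.784,  0.62 ]), array([ 5.9, 13. ])), (array([281.85, 294.81]), np.float64(21.375), array([-0.635,  0.773]), array([4.6, 5.7])), (array([317.14, 268.16]), np.float64(18.3125), array([-0.965,  0.262]), array([3. , 8.3]))]
mallet [(0.64, array([266., 247., 337., 309.])), (0.52, array([224., 179., 304., 250.]))]
natch_plug [(0.67, array([362., 290., 370., 300.]))]
slip_tub [(0.8, array([336., 214., 365., 245.]))]
mallet_grip [(0.93, array([302.6, 278.7]), array([ 0.54799058, -0.31107078,  0.03      ]))]
mallet_face [(0.84, array([326.4, 269.8]), array([ 0.62523621, -0.30983556,  0.03      ]))]
mallet [(0.74, array([296.7, 276.3]), array([ 0.53817849, -0.29532605,  0.03      ]))]
[(array([261.93, 184.8 ]), np.float64(16.125))]
[(array([259.99, 183.44]), np.float64(5.8125))]
```

arm_command(
  deltas=[
    {"rx":0,"ry":0,"rz":0.106,"dx":0,"dy":0,"dz":-0.02,"fingers":0.085},
    {"rx":0,"ry":0,"rz":0.106,"dx":0,"dy":0,"dz":-0.01,"fingers":0.085},
    {"rx":0,"ry":0,"rz":0,"dx":-0.005,"dy":-0.048,"dz":0,"fingers":0.085},
    {"rx":0,"ry":0,"rz":0,"dx":-0.005,"dy":-0.048,"dz":0,"fingers":0.085},
    {"rx":0,"ry":0,"rz":0,"dx":-0.005,"dy":-0.048,"dz":0,"fingers":0.085},
    {"rx":0,"ry":0,"rz":0,"dx":-0.005,"dy":-0.048,"dz":0,"fingers":0.085},
    {"rx":0,"ry":0,"rz":0,"dx":-0.005,"dy":-0.048,"dz":0,"fingers":0.085},
    {"rx":0,"ry":0,"rz":0,"dx":-0.005,"dy":-0.048,"dz":0,"fingers":0.085},
    {"rx":0,"ry":0,"rz":0,"dx":-0.005,"dy":-0.048,"dz":0,"fingers":0.085},
    {"rx":0,"ry":0,"rz":0,"dx":-0.005,"dy":-0.048,"dz":0,"fingers":0.085},
    {"rx":0,"ry":0,"rz":0,"dx":-0.005,"dy":-0.048,"dz":0,"fingers":0.085},
    {"rx":0,"ry":0,"rz":0,"dx":-0.005,"dy":-0.048,"dz":0,"fingers":0.085},
  ],
)

```text
time_s: 17.85
position: [0.5464, 0.1933, 0.2428]
tool_rot: [[0.998, 0.062, -0.002], [0.062, -0.998, 0.006], [-0.002, -0.006, -1.0]]
ft_force: [0.8, -0.1, 0.3]
grip_width: 0.0852
gripper_force: 0.0
```

arm_command(
  deltas=[
    {"rx":0,"ry":0,"rz":0,"dx":-0.005,"dy":-0.048,"dz":0,"fingers":0.085},
    {"rx":0,"ry":0,"rz":0,"dx":-0.005,"dy":-0.048,"dz":0,"fingers":0.085},
    {"rx":0,"ry":0,"rz":0,"dx":0,"dy":0,"dz":0.04,"fingers":0.085},
    {"rx":0,"ry":0,"rz":0,"dx":0,"dy":0,"dz":0.04,"fingers":0.085},
    {"rx":0,"ry":0,"rz":0,"dx":0,"dy":0,"dz":0.04,"fingers":0.085},
    {"rx":0,"ry":0,"rz":0,"dx":0,"dy":0,"dz":0,"fingers":0.085},
    {"rx":0,"ry":0,"rz":0,"dx":0,"dy":0,"dz":0,"fingers":0.085},
  ],
)

```text
time_s: 18.55
position: [0.5312, 0.2875, 0.1243]
tool_rot: [[0.998, 0.062, -0.002], [0.062, -0.998, 0.007], [-0.002, -0.007, -1.0]]
ft_force: [1.5, 0.4, 0.4]
grip_width: 0.0849
gripper_force: 0.0
```

```bash
python3 - <<'E'
from go import *; from fit import *
plan((.530,.2855,.0507),3.5,0)
p=env.get_image('scene'); q=env.get_image('top')
# mallet check (top, arm gone) and neck/marks again
print('handle top',[(o['c'],o['a'],o['dir'],o['L']) for o in blobs(q,(8,45,60),(25,255,255),(310,190,370,270),4)])
print('head top',[(o['c'],o['a'],o['dir'],o['L']) for o in blobs(q,(0,0,0),(180,255,60),(305,165,365,215),4)])
print('yel',[(o['c'],o['a']) for o in blobs(q,(18,60,80),(35,255,255),(254,222,270,236),1)],'blue',[(o['c'],o['a']) for o in blobs(q,(95,50,50),(125,255,255),(266,222,282,240),1)],'red',[(o['c'],o['a']) for o in blobs(q,(0,40,50),(12,255,255),(250,210,264,224),1)])
E
```

```text
t 18.55 tcp [0.5312 0.2875 0.1243] az 3.53 q [ 17.   32.4  74.8   0.4  72.8 103.4] F [1.5 0.4 0.4] w 0.0849 gf 0.0
 turn [-0.0066  0.0016  0.0006] shift in cur axes [-0.0012  0.0026  0.0923] shift in tgt axes [-0.0013  0.002   0.0923]
handle top [(array([344.87, 228.74]), np.float64(286.6875), array([0.218, 0.976]), array([ 5.4, 55.1]))]
head top [(array([336.74, 194.62]), np.float64(159.5625), array([-0.864,  0.504]), array([12.5, 17.4]))]
yel [(array([261.53, 228.27]), np.float64(7.875))] blue [(array([273.74, 230.46]), np.float64(4.1875))] red [(array([256.73, 217.14]), np.float64(3.5625))]
```

arm_command(
  deltas=[
    {"rx":0,"ry":0,"rz":0,"dx":-0.001,"dy":0.002,"dz":0.04,"fingers":0.085},
    {"rx":0,"ry":0,"rz":0,"dx":0,"dy":0,"dz":0.03,"fingers":0.085},
    {"rx":0,"ry":0,"rz":0,"dx":0,"dy":0,"dz":0.015,"fingers":0.085},
    {"rx":0,"ry":0,"rz":0,"dx":0,"dy":0,"dz":0.008,"fingers":0.085},
    {"rx":0,"ry":0,"rz":0,"dx":0,"dy":0,"dz":0,"fingers":0.0},
    {"rx":0,"ry":0,"rz":0,"dx":0,"dy":0,"dz":0,"fingers":0.0},
    {"rx":0,"ry":0,"rz":0,"dx":0,"dy":0,"dz":0,"fingers":0.0},
    {"rx":0,"ry":0,"rz":0,"dx":0,"dy":0,"dz":0,"fingers":0.0},
    {"rx":0,"ry":0,"rz":0,"dx":0,"dy":0,"dz":0,"fingers":0.0},
    {"rx":0,"ry":0,"rz":0,"dx":0,"dy":0,"dz":0,"fingers":0.0},
    {"rx":0,"ry":0,"rz":0,"dx":0,"dy":0,"dz":0,"fingers":0.0},
    {"rx":0,"ry":0,"rz":0,"dx":0,"dy":0,"dz":0,"fingers":0.0},
  ],
  squeeze=100,
)

```text
time_s: 19.85
position: [0.5299, 0.286, 0.0311]
tool_rot: [[0.998, 0.061, -0.001], [0.061, -0.998, 0.007], [-0.001, -0.007, -1.0]]
ft_force: [-1.3, 1.2, 5.5]
grip_width: 0.0117
gripper_force: 97.6
```

arm_command(
  deltas=[
    {"rx":0,"ry":0,"rz":0,"dx":0,"dy":0,"dz":-0.03,"fingers":0.0},
    {"rx":0,"ry":0,"rz":0,"dx":0,"dy":0,"dz":-0.045,"fingers":0.0},
    {"rx":0,"ry":0,"rz":0,"dx":0,"dy":0,"dz":-0.045,"fingers":0.0},
    {"rx":0,"ry":0,"rz":0,"dx":0,"dy":0,"dz":-0.045,"fingers":0.0},
    {"rx":0,"ry":0,"rz":-0.047,"dx":0,"dy":0,"dz":-0.045,"fingers":0.0},
    {"rx":0,"ry":0,"rz":0,"dx":-0.0016,"dy":0.044,"dz":0,"fingers":0.0},
    {"rx":0,"ry":0,"rz":0,"dx":-0.0016,"dy":0.044,"dz":0,"fingers":0.0},
    {"rx":0,"ry":0,"rz":0,"dx":-0.0016,"dy":0.044,"dz":0,"fingers":0.0},
    {"rx":0,"ry":0,"rz":0,"dx":-0.0016,"dy":0.044,"dz":0,"fingers":0.0},
    {"rx":0,"ry":0,"rz":0,"dx":-0.0016,"dy":0.044,"dz":0,"fingers":0.0},
    {"rx":0,"ry":0,"rz":0,"dx":-0.0016,"dy":0.044,"dz":0,"fingers":0.0},
    {"rx":0,"ry":0,"rz":0,"dx":-0.0016,"dy":0.044,"dz":0,"fingers":0.0},
  ],
)

```text
time_s: 21.05
position: [0.5519, -0.0248, 0.2381]
tool_rot: [[0.994, 0.108, -0.003], [0.108, -0.994, 0.007], [-0.002, -0.007, -1.0]]
ft_force: [0.8, 0.4, -0.8]
grip_width: 0.0122
gripper_force: 97.9
```

arm_command(
  deltas=[
    {"rx":0,"ry":0,"rz":0,"dx":-0.0016,"dy":0.044,"dz":0,"fingers":0.0},
    {"rx":0,"ry":0,"rz":0,"dx":0,"dy":0,"dz":0.03,"fingers":0.0},
    {"rx":0,"ry":0,"rz":0,"dx":0,"dy":0,"dz":0,"fingers":0.0},
    {"rx":0,"ry":0,"rz":0,"dx":0,"dy":0,"dz":0,"fingers":0.0},
  ],
)

```text
time_s: 21.45
position: [0.5552, -0.0663, 0.2082]
tool_rot: [[0.994, 0.108, -0.003], [0.108, -0.994, 0.007], [-0.003, -0.008, -1.0]]
ft_force: [-0.4, -0.1, -0.6]
grip_width: 0.0121
gripper_force: 97.9
```

```bash
python3 - <<'E'
from go import *; from fit import *
import pickle
plan((.5555,-.067,.1867),6.2,0)
p=env.get_image('scene'); q=env.get_image('top');pickle.dump((q,p),open('p2.pkl','wb'))
st=env.observe(); C=np.array(st['tool_rot']); T=np.array(st['position'])
# fit cap disc (silver flange) in scene: search offsets along tool x,y
t0,s0=pickle.load(open('p0.pkl','rb'))
o=T+C[:,2]*.0101  # cap origin guess
def circ(c,r,z): 
    a=np.linspace(0,2*np.pi,60); return np.c_[c[0]+r*np.cos(a),c[1]+r*np.sin(a),np.full(60,c[2]+z)]
e=proj(circ(o,.038,.003),p); print('pred flange px', e.min(0),e.max(0))
x0,y0=e.min(0).astype(int)-6; x1,y1=e.max(0).astype(int)+7
g=p['color'][y0:y1,x0:x1].astype(int)
print(x0,y0); 
for r in g.mean(2).astype(int): print(' '.join('%3d'%v for v in r))
E
```

```text
t 21.45 tcp [ 0.5552 -0.0663  0.2082] az 6.23 q [-19.1  23.8  75.    0.3  81.5  64.6] F [-0.4 -0.1 -0.6] w 0.0121 gf 97.88732528686523
 turn [-0.0076  0.0025  0.0004] shift in cur axes [0.0003 0.001  0.0402] shift in tgt axes [0.0002 0.0007 0.0402]
pred flange px [252.22200191 175.13396084] [278.44134889 189.28015882]
246 169
179 172 155 132 113 104  96  98  94  93  89  90  85  77  74  65  56  54  54  52  54  58  57  55  57  56  54  56  52  57  80 111 125 118 105 106 107 106 108
181 180 174 164 148 131 122 119 110 102  99 100  96  90  79  67  55  53  55  55  56  56  56  55  53  57  55  55  54  65  96 138 152 143 126 116 109 109 110
158 158 163 163 159 153 149 148 139 129 126 127 125 111  85  63  53  54  55  50  54  53  55  55  51  55  54  56  72  91 106 125 142 147 144 132 131 135 134
108 108 116 123 130 136 140 146 145 143 147 156 158 137  97  63  53  59  59  58  54  54  57  54  57  52  54  64  90 123 126 116 117 125 131 136 149 158 158
 65  66  70  74  83  93 101 107 117 127 139 150 155 136  97  65  59  67  70  66  57  55  54  53  54  55  53  66  99 133 137 114 103 105 109 117 128 
[... 2739 characters left out ...]
 100 101 105 119 143 179 217 229 231 231 230 229 216 176 140 111  78  60  57
231 231 230 230 229 229 231 231 232 228 194 132  95  97 105 110 103 100  99 102 106 121 143 170 197 222 229 231 230 230 230 230 226 218 199 168 130  85  67
231 231 231 229 229 229 230 232 231 227 200 142 107 101 103 109 112 115 113 121 133 157 187 213 225 229 230 230 230 229 230 230 228 223 218 200 161 108  79
231 230 230 229 229 229 229 231 232 228 213 173 147 135 132 137 145 148 151 159 170 184 200 214 220 223 225 228 229 230 230 224 212 191 183 173 147 104  84
231 230 231 230 229 229 230 232 233 230 223 202 187 175 171 171 170 168 169 171 174 182 190 196 198 197 201 212 223 227 226 213 180 156 151 149 128 102  87
```

arm_command(
  deltas=[
    {"rx":0,"ry":0,"rz":0,"dx":0,"dy":0.001,"dz":0.02,"fingers":0.0},
    {"rx":0,"ry":0,"rz":0,"dx":0,"dy":0,"dz":0.01,"fingers":0.0},
    {"rx":0,"ry":0,"rz":0,"dx":0,"dy":0,"dz":0.008,"fingers":0.0},
    {"rx":0,"ry":0,"rz":0,"dx":0,"dy":0,"dz":0,"fingers":0.0},
  ],
)

```text
time_s: 21.95
position: [0.5552, -0.067, 0.1696]
tool_rot: [[0.994, 0.109, -0.003], [0.109, -0.994, 0.007], [-0.002, -0.007, -1.0]]
ft_force: [-0.4, -0.3, -0.5]
grip_width: 0.0123
gripper_force: 97.9
```

arm_command(
  deltas=[
    {"rx":0,"ry":0,"rz":0,"dx":0,"dy":0,"dz":0.003,"fingers":0.0},
    {"rx":0,"ry":0,"rz":0,"dx":0,"dy":0,"dz":0.003,"fingers":0.0},
    {"rx":0,"ry":0,"rz":0,"dx":0,"dy":0,"dz":0,"fingers":0.0},
  ],
)

```text
time_s: 22.25
position: [0.5553, -0.0674, 0.164]
tool_rot: [[0.994, 0.108, -0.002], [0.108, -0.994, 0.007], [-0.002, -0.007, -1.0]]
ft_force: [-0.2, 1.1, -0.6]
grip_width: 0.0124
gripper_force: 97.9
```

arm_command(
  deltas=[
    {"rx":0,"ry":0,"rz":0,"dx":0,"dy":0,"dz":0.003,"fingers":0.0},
    {"rx":0,"ry":0,"rz":0,"dx":0,"dy":0,"dz":0.003,"fingers":0.0},
    {"rx":0,"ry":0,"rz":0,"dx":0,"dy":0,"dz":0,"fingers":0.0},
  ],
)

```text
time_s: 22.55
position: [0.5552, -0.0673, 0.1576]
tool_rot: [[0.994, 0.108, -0.003], [0.108, -0.994, 0.007], [-0.002, -0.007, -1.0]]
ft_force: [0.6, 0.2, -1.0]
grip_width: 0.0121
gripper_force: 97.9
```

arm_command(
  deltas=[
    {"rx":0,"ry":0,"rz":0,"dx":0,"dy":0,"dz":0.003,"fingers":0.0},
    {"rx":0,"ry":0,"rz":0,"dx":0,"dy":0,"dz":0.003,"fingers":0.0},
    {"rx":0,"ry":0,"rz":0,"dx":0,"dy":0,"dz":0.002,"fingers":0.0},
    {"rx":0,"ry":0,"rz":0,"dx":0,"dy":0,"dz":0,"fingers":0.0},
    {"rx":0,"ry":0,"rz":0,"dx":0,"dy":0,"dz":0,"fingers":0.0},
  ],
)

```text
time_s: 23.05
position: [0.5555, -0.0674, 0.1504]
tool_rot: [[0.994, 0.108, -0.001], [0.108, -0.994, 0.006], [-0.001, -0.007, -1.0]]
ft_force: [-1.0, -0.1, 4.2]
grip_width: 0.0118
gripper_force: 98.7
```

arm_command(
  deltas=[
    {"rx":0,"ry":0,"rz":0,"dx":0,"dy":0,"dz":0.0015,"fingers":0.0},
    {"rx":0,"ry":0,"rz":0,"dx":0,"dy":0,"dz":0,"fingers":0.0},
    {"rx":0,"ry":0,"rz":0,"dx":0,"dy":0,"dz":0,"fingers":0.0},
  ],
)

```text
time_s: 23.35
position: [0.5555, -0.0674, 0.1489]
tool_rot: [[0.994, 0.108, -0.001], [0.108, -0.994, 0.006], [-0.001, -0.006, -1.0]]
ft_force: [-2.0, -0.1, 5.4]
grip_width: 0.0122
gripper_force: 98.8
```

arm_command(
  deltas=[
    {"rx":0,"ry":0,"rz":0.08,"dx":0,"dy":0,"dz":0.0005,"fingers":0.0},
    {"rx":0,"ry":0,"rz":0.08,"dx":0,"dy":0,"dz":0,"fingers":0.0},
    {"rx":0,"ry":0,"rz":0.08,"dx":0,"dy":0,"dz":0,"fingers":0.0},
    {"rx":0,"ry":0,"rz":0.08,"dx":0,"dy":0,"dz":0,"fingers":0.0},
    {"rx":0,"ry":0,"rz":0,"dx":0,"dy":0,"dz":0,"fingers":0.0},
  ],
)

```text
time_s: 23.85
position: [0.5559, -0.0673, 0.1486]
tool_rot: [[0.977, -0.212, -0.0], [-0.212, -0.977, 0.006], [-0.002, -0.006, -1.0]]
ft_force: [1.4, 0.7, 5.6]
grip_width: 0.012
gripper_force: 98.8
```

```bash
python3 -c "
from go import *
plan((.555,-.067,.1674),-38.8)
print(env.observe()['wrist_torque'])"
```

```text
t 23.85 tcp [ 0.5559 -0.0673  0.1486] az -12.25 q [-19.2  27.   80.3   0.4  72.8  83. ] F [1.4 0.7 5.6] w 0.012 gf 98.83191347122192
 turn [-0.0058  0.003   0.4634] shift in cur axes [-0.001  -0.0001 -0.0001] shift in tgt axes [-0.0009  0.0003 -0.0001]
[-0.00247615 -0.12841305  0.00308758]
```

No binding. Turning the rest of the way.

arm_command(
  deltas=[
    {"rx":0,"ry":0,"rz":0.08,"dx":0,"dy":0,"dz":0,"fingers":0.0},
    {"rx":0,"ry":0,"rz":0.08,"dx":0,"dy":0,"dz":0,"fingers":0.0},
    {"rx":0,"ry":0,"rz":0.08,"dx":0,"dy":0,"dz":0,"fingers":0.0},
    {"rx":0,"ry":0,"rz":0.08,"dx":0,"dy":0,"dz":0,"fingers":0.0},
    {"rx":0,"ry":0,"rz":0.08,"dx":0,"dy":0,"dz":0,"fingers":0.0},
    {"rx":0,"ry":0,"rz":0.063,"dx":0,"dy":0,"dz":0,"fingers":0.0},
    {"rx":0,"ry":0,"rz":0,"dx":0,"dy":0,"dz":0,"fingers":0.0},
    {"rx":0,"ry":0,"rz":0,"dx":0,"dy":0,"dz":0,"fingers":0.0},
  ],
)

```text
time_s: 24.65
position: [0.556, -0.0672, 0.1486]
tool_rot: [[0.781, -0.625, -0.0], [-0.625, -0.781, 0.007], [-0.004, -0.005, -1.0]]
ft_force: [1.0, 1.2, 5.8]
grip_width: 0.0118
gripper_force: 98.8
```

```bash
python3 - <<'E'
from go import *; from h import *
plan((.555,-.067,.1674),-38.8)
print(env.observe()['wrist_torque'])
p=env.get_image('scene'); q=env.get_image('top')
# direction of the yellow line: neck centre -> paint, from top picture before arm covered it
y=onz((261.53,228.27),q,.11); n=np.array([.5558,-.0673]); d=n-y[:2]; print('yellow line az',np.degrees(np.arctan2(d[1],d[0])),np.hypot(*d))
T=np.array(env.observe()['position'])
for lo,hi in(((0,90,50),(8,255,255)),((170,90,50),(180,255,255))): print([(o['c'],o['a']) for o in blobs(p,lo,hi,(250,170,272,196),2)])
print('mallet',[(round(d['p'],2),np.round(d['box'])) for d in env.look_for('mallet',p)[:2]])
for nm in('slip_tub','bisque_cup','masking_tape','rubber_kidney','natch_plug'): print(nm,[(round(d['p'],2),np.round(d['box'])) for d in env.look_for(nm,p)[:1]])
E
```

```text
t 24.65 tcp [ 0.556  -0.0672  0.1486] az -38.65 q [-19.2  27.   80.3   0.4  72.8 109.4] F [1.  1.2 5.8] w 0.0118 gf 98.83626222610474
 turn [-0.0052  0.0042  0.0026] shift in cur axes [-0.0009  0.0005 -0.0001] shift in tgt axes [-0.0009  0.0005 -0.0001]
[ 0.16902031 -0.17280513 -0.04430236]
yellow line az -39.39402405828815 0.05450389767627032
[]
[]
mallet [(0.66, array([268., 245., 338., 309.]))]
slip_tub [(0.62, array([333., 214., 362., 245.]))]
bisque_cup [(0.55, array([277., 165., 300., 180.]))]
masking_tape [(0.49, array([245., 157., 260., 168.]))]
rubber_kidney [(0.8, array([292., 339., 323., 361.]))]
natch_plug [(0.64, array([360., 288., 368., 300.]))]
```

```bash
python3 -c "
from rig import env
print(env.close_job())"
```

```text
the job is handed in; nothing more can be done
None
```

The job is handed in at 24.7 s with no verdict returned: the plunger is home, though the mallet rolled in the grip and I struck twice. The mallet lies clear of the pot, and the cap is in the neck, held at the yellow bleed mark within about 1° by my measurements.

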